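# Gauge wire spools, load the reel stand and set its brake

## Robot

A 7-joint arm with a two-finger parallel gripper is mounted at the origin on the work surface. World frame = base frame: x ahead of the robot, y to its left, z up, the work surface at z = 0. Lengths are in m, angles in rad, forces in N, time in s.
With the tool pointing down it reaches from about 0.425 to 0.875 m from the base axis. Payload 4.7 kg.
Tool frame: the origin (TCP) lies between the finger pads; the fingertips stand 11 mm ahead of it and the grasp point (between the pads) lies 8 mm behind it; z points along the fingers, y is the line along which they close (so a half turn about z gives the same grasp; the last joint's range is limited). The gripper opens to 87 mm and grips with 3 to 60 N. Pads are 19 mm wide; open, the fingers measure 117 mm over their backs; the gripper's body (75 mm by 190 mm) begins 51 mm behind the grasp point.
Start: joints at [1.136, 0.321, -0.07, 1.45, 0.023, 1.371, -0.057], TCP at [0.282, -0.586, 0.209] pointing down, gripper open.
Joint ranges: [-2.86, 2.86], [-0.3, 2.09], [-1.38, 1.24], [0.06, 2.45], [-1.56, 4.7], [0.09, 2.05], [-2.69, 2.69]. Speed limits (rad/s): [2.57, 2.57, 3.14, 3.14, 3.14, 3.14, 3.14].

## Interface

Orientations are given as a rotation vector (axis times angle).
In Python, from bench import ctrl gives the robot as it stands. The module is installed in compiled form; this text tells all that it offers.
- The arm moves only by the shell command python3 -m inch 'ROWS' [FORCE]. ROWS is JSON, a list of rows, each an object with "slide": the shift along the tool's x, y, z scaled (see below), a list of three; "angular": the turn, a rotation vector about the tool's x, y, z scaled (see below), a list of three; "claw": the opening, from -1 (shut) to 1 (fully open). In form: [{"slide": [tx, ty, tz], "angular": [rx, ry, rz], "claw": claw}, ...]. A call has 1 to 10 rows; each row is the pose to reach, as a shift and turn from the pose commanded when the call began, along the tool's axes at that moment; what a row does not reach only later rows make up. The controller multiplies each number of a shift by 0.25 m and each number of a turn by 30 degrees. A row lasts 1/10 s, in which the tool goes at most 50 mm and 8.59 degrees, less where a joint would pass 70% of its speed; a pose out of reach is approached as far as the arm can. A call with a number of a shift or a turn outside -1 to 1 is refused whole. A call with a gripper value outside its range is refused whole. The fingers move at their own pace and stop on an object; FORCE is the grip in N (left out, the last holds). Time passes only in rows, so rows that repeat a pose let the fingers close. It gives the time, the measured TCP pose, the force, the opening and the grip force at its end, in the units of the state.
- ctrl.get_state(): the state, without advancing time (a new reading comes with each control period).
- ctrl.get_image(name): name is "scene" or "side" or "wrist"; returns a dict with "color" (480x640x3 uint8, red, green, blue), "depth" (480x640 float32, m along the optical axis (not along the pixel's ray), 0 where there is no reading), "camera_matrix" (3x3 intrinsics, pixels), "extrinsics" (4x4, takes a point from camera to world coordinates); the wrist camera has in their place "tool_from_camera" (4x4, takes a point from camera to tool coordinates, whose origin is the TCP and whose axes are the flange's). Camera axes: x right, y up, looking along -z (the intrinsics and any distortion apply to the point x, -y, -z); pixel columns grow to the right and rows downward; lengths in m; the calibration is good to about 2 mm. A picture is of the moment at which its call begins: read the wrist's pose just before it.
- ctrl.close_job(): hands the job in; it is judged then, once.
Trained networks look in the newest picture that a camera, given by its name, has taken for a name from the list of things; names that differ only in an ending like _2 or _b are one class to them, and where a whole thing is asked for, a point or a joint stands for the part that bears it (a point fixed in the world has none). Each returns a list of dicts, best first, with "confidence" (0 to 1); they miss things now and then, are a little off and sometimes report something else, mostly with a low value. They report only what shows in the picture. A call takes as long as a camera call. They do not tell look-alikes from the thing itself.
- ctrl.find_in(query, camera): "bbox" ([centre column, centre row, width, height] in pixels, round what is visible of it).
- ctrl.outline_of(query, camera): "mask" (480x640 bool, what is visible of it) and "bbox" ([centre column, centre row, width, height] in pixels, round what is visible of it).
The state is a dict: "time": time; "joint_positions": joint angles; "qd": joint speeds; "joint_torque": joint torques, N m; "position": TCP position; "tool_rot": TCP orientation; "ft_force": force on the tool from outside, world axes, zero at the start; "torque": the same for the moment, N m; "grip_width": opening from 0.0 (shut) to 1.0 (fully open); "grip_force": force on a finger pad.
Only numpy, scipy, OpenCV 4.12 (cv2) and the standard library are available. Lean on these libraries where they do the work, as an engineer would, in place of code of your own. Each camera call takes 0.05 s, during which the arm holds its last target. There are 200 camera calls.

## Task

Working along the row of wire spools from the robot's right to its left, try each one on the thick steel gauge pin, pushing it as far down as it goes: those that slide fully home on the gauge block go onto the slim spindle of the reel stand, one on another, and those that hang up part-way go into the scrap tray. When every spool is sorted, throw the stand's brake lever right over to its far side, and leave the other things on the bench alone.

Things in the scene. Friction and masses are not known exactly. Their poses are not given: they have to be found in the camera images.
- spool_1: Spool 1, number 1 of the row from the robot's right (number 1 has the lowest y); may be absent. All look alike: grey plastic flanges, copper winding, 52 mm diameter, 26 mm high, 22.5 mm bore along z, same either way up, about 110 g, standing on end. Inside, some bores narrow to 14 mm between 10 and 16 mm down; which ones is not told. Origin at its geometric centre.
- spool_2: Spool 2, number 2 of the row from the robot's right (number 1 has the lowest y); may be absent. All look alike: grey plastic flanges, copper winding, 52 mm diameter, 26 mm high, 22.5 mm bore along z, same either way up, about 110 g, standing on end. Inside, some bores narrow to 14 mm between 10 and 16 mm down; which ones is not told. Origin at its geometric centre.
- spool_3: Spool 3, number 3 of the row from the robot's right (number 1 has the lowest y); may be absent. All look alike: grey plastic flanges, copper winding, 52 mm diameter, 26 mm high, 22.5 mm bore along z, same either way up, about 110 g, standing on end. Inside, some bores narrow to 14 mm between 10 and 16 mm down; which ones is not told. Origin at its geometric centre.
- spool_4: Spool 4, number 4 of the row from the robot's right (number 1 has the lowest y); may be absent. All look alike: grey plastic flanges, copper winding, 52 mm diameter, 26 mm high, 22.5 mm bore along z, same either way up, about 110 g, standing on end. Inside, some bores narrow to 14 mm between 10 and 16 mm down; which ones is not told. Origin at its geometric centre.
- spool_5: Spool 5, number 5 of the row from the robot's right (number 1 has the lowest y); may be absent. All look alike: grey plastic flanges, copper winding, 52 mm diameter, 26 mm high, 22.5 mm bore along z, same either way up, about 110 g, standing on end. Inside, some bores narrow to 14 mm between 10 and 16 mm down; which ones is not told. Origin at its geometric centre.
- spool_6: Spool 6, number 6 of the row from the robot's right (number 1 has the lowest y); may be absent. All look alike: grey plastic flanges, copper winding, 52 mm diameter, 26 mm high, 22.5 mm bore along z, same either way up, about 110 g, standing on end. Inside, some bores narrow to 14 mm between 10 and 16 mm down; which ones is not told. Origin at its geometric centre.
- gauge: Go/no-go gauge, fixed: steel block 80 x 80 x 20 mm with an upright steel pin in its middle, 20 mm in diameter, 34 mm tall (top 54 mm above the bench, 2.5 mm chamfer narrowing to 17.5 mm). Origin under the block's centre on the bench, z up along the pin.
- gauge_seat (a point): Point on the pin's axis on the gauge block's top face, 20 mm above the bench. A sound spool slides right down onto the block (its centre 13 mm above this point); one with a narrowed bore hangs up some 10 mm onto the pin (its centre 37 mm above this point).
- stand: Reel stand, fixed: grey plate 110 mm (its x) x 190 mm (its y), 20 mm thick, from y = -55 to +135 mm, with an upright steel spindle 11 mm in diameter and 82 mm tall (top 102 mm above the bench, tapered over the last 4 mm). Origin on the spindle's axis at bench level. So slim that any spool, sound or not, goes on it; it takes three, one on another.
- spindle_seat (a point): Point on the spindle's axis on the plate's top face, 20 mm above the bench.
- brake (a joint): Brake lever on the stand, angle in rad: 0 = leaning to the stand's -x (off), 1.0 = right over to its +x (on). Starts at 0 to 0.15, stays where left, takes about 1 N at the knob. Its axle is parallel to the stand's y, at x = 0, y = +85 mm, 42 mm above the bench; arm 80 mm long, upright at 0.5 rad; housing 70 x 50 mm.
- brake_tip (a point): Centre of the brake lever's black round knob, 26 mm in diameter, 112 mm above the bench at either end of its travel.
- scrap_tray: Scrap tray, fixed: open steel tray 150 mm (its x) x 210 mm (its y), 40 mm high, walls and floor 4 to 5 mm. Origin under its centre on the bench.
- spray_can: Bystander: blue spray can, 66 mm in diameter, 160 mm tall, loose. Origin under its centre. Leave it alone.
- wrench: Bystander: loose steel wrench lying on the bench. Leave it alone.
- carton: Bystander: loose cardboard carton 60 x 90 x 30 mm. Origin under its centre. Leave it alone.
Not all that is in view belongs to the job. Of the things that look like the gauge, take the one that is farthest to the robot's right at the start.

How it is judged:
By the outcome, as a careful person would: the job done as asked, in the order asked, and still so for the second after the job is handed in, with the robot touching nothing.
Of spool_1, spool_3, spool_4, spool_6 only 2 to 3 are there at a start; the rules pass over those that are not, and their reading is None.
Of spool_2, spool_5 only 1 to 2 are there at a start; the rules pass over those that are not, and their reading is None.
At some moment in a run one of spool_1, spool_2, spool_3, spool_4, spool_5, spool_6 may be knocked a few centimetres aside while the robot is not near it.
It also fails if it takes over 210 s, if anything falls off the work surface, if the arm or the gripper's body presses on something with over 40 N, if the wrist force passes 120 N, or if a joint passes its speed limit or range.

## Working session

There is one attempt and no reset: what is moved stays moved. The work goes in short steps, Python scripts to look and compute and a shell command to move; the robot and the scene stay as the last step left them, time stands still between calls to the robot, and variables do not carry over. Pictures are saved under pics/ and viewed, at most 14 in all, crops included, and the job is handed in when it is done.

```bash
mkdir -p pics; cat > h.py <<'E'
import numpy as np, cv2, sys
from bench import ctrl
from scipy.spatial.transform import Rotation as R
def world(im, st=None):
    K=im["camera_matrix"]; d=im["depth"]; v,u=np.mgrid[:480,:640]
    p=np.stack([(u-K[0,2])/K[0,0]*d,-(v-K[1,2])/K[1,1]*d,-d,np.ones_like(d)],-1)
    if "extrinsics" in im: T=np.array(im["extrinsics"])
    else:
        W=np.eye(4); W[:3,:3]=R.from_rotvec(st["tool_rot"]).as_matrix(); W[:3,3]=st["position"]
        T=W@np.array(im["tool_from_camera"])
    P=(p@T.T)[...,:3]; P[d==0]=np.nan
    return P
def save(im,name): cv2.imwrite("pics/"+name,cv2.cvtColor(im["color"],cv2.COLOR_RGB2BGR))
E
python3 - <<'E'
from h import *
np.set_printoptions(precision=3,suppress=True)
st=ctrl.get_state(); print(st)
for c in ["scene","side"]:
    im=ctrl.get_image(c); save(im,c+"0.png"); P=world(im); np.save(c+"P.npy",P)
    print(c,im["extrinsics"])
    for q in ["spool_1","gauge","stand","brake_tip","scrap_tray","spray_can","wrench","carton"]:
        for r in ctrl.outline_of(q,c):
            m=r["mask"]; pts=P[m]; pts=pts[~np.isnan(pts[:,0])]
            if len(pts)==0: continue
            zt=np.percentile(pts[:,2],97); top=pts[pts[:,2]>zt-.006]
            print(q,round(r["confidence"],2),np.round(r["bbox"]),"ztop",round(zt,3),"topmid",(top.min(0)+top.max(0))[:2]/2,"rng",pts.min(0)[:2],pts.max(0)[:2])
E
```

```text
{'time': 0.0, 'joint_positions': array([ 1.136,  0.322, -0.07 ,  1.452,  0.023,  1.371, -0.057]), 'qd': array([-0.   , -0.001, -0.002,  0.001,  0.   , -0.001,  0.001]), 'joint_torque': array([  0.001, -49.129,  -0.403, -31.252,  -0.064,   0.044,   0.   ]), 'position': array([ 0.282, -0.585,  0.207]), 'tool_rot': array([-3.061, -0.699,  0.001]), 'ft_force': array([0.418, 0.29 , 0.215]), 'torque': array([ 0.02 , -0.035, -0.046]), 'grip_force': 0.0, 'grip_width': 0.9996470446472344}
scene [[ 0.329 -0.627  0.706  1.387]
 [ 0.944  0.231 -0.235 -0.333]
 [-0.016  0.744  0.668  0.892]
 [ 0.     0.     0.     1.   ]]
spool_1 0.96 [268. 275.  19.  26.] ztop 0.026 topmid [ 0.539 -0.171] rng [ 0.512 -0.196] [ 0.566 -0.143]
spool_1 0.94 [187. 290.  25.  25.] ztop 0.026 topmid [ 0.516 -0.352] rng [ 0.489 -0.376] [ 0.542 -0.328]
spool_1 0.84 [147. 301.  29.  25.] ztop 0.026 topmid [ 0.521 -0.436] rng [ 0.474 -0.462] [ 0.548 -0.411]
spool_1 0.84 [324. 249.  20.  25.] ztop 0.026 topmid [ 0.509 -0.02 ] rng [ 0.469 -0.047] [0.537 0.006]
gauge 0.86 [420. 170.  39.  27.] ztop 0.048 topmid [0.292 0.349] r
[... 2406 characters left out ...]
167.  11.  18.] ztop 0.126 topmid [0.438 0.392] rng [0.428 0.382] [0.457 0.405]
scrap_tray 0.89 [333. 210.  49.  47.] ztop 0.039 topmid [0.64  0.235] rng [0.555 0.121] [0.737 0.425]
spray_can 0.8 [380. 244.  32.  58.] ztop 0.16 topmid [ 0.729 -0.053] rng [ 0.696 -0.09 ] [0.799 0.178]
spray_can 0.73 [322. 374.  21.  21.] ztop 0.028 topmid [ 0.519 -0.439] rng [ 0.495 -0.463] [ 0.547 -0.414]
spray_can 0.52 [335. 210.  48.  47.] ztop 0.039 topmid [0.642 0.235] rng [0.556 0.121] [0.737 0.425]
wrench 0.68 [372. 324.  71.  12.] ztop 0.009 topmid [ 0.665 -0.291] rng [ 0.576 -0.316] [ 0.754 -0.264]
carton 0.87 [261. 407.  33.  48.] ztop 0.031 topmid [ 0.381 -0.508] rng [ 0.344 -0.557] [ 0.417 -0.431]
```

```bash
python3 - <<'E'
import cv2
a=cv2.imread("pics/scene0.png"); 
cv2.imwrite("pics/s1.png",cv2.resize(a[130:390,80:540],(796,450),interpolation=cv2.INTER_CUBIC))
c=cv2.resize(a[150:370,310:510],(546,600),interpolation=cv2.INTER_CUBIC)
cv2.imwrite("pics/s2.png",c)
E
```

```text
(no output)
```

View pics/s1.png

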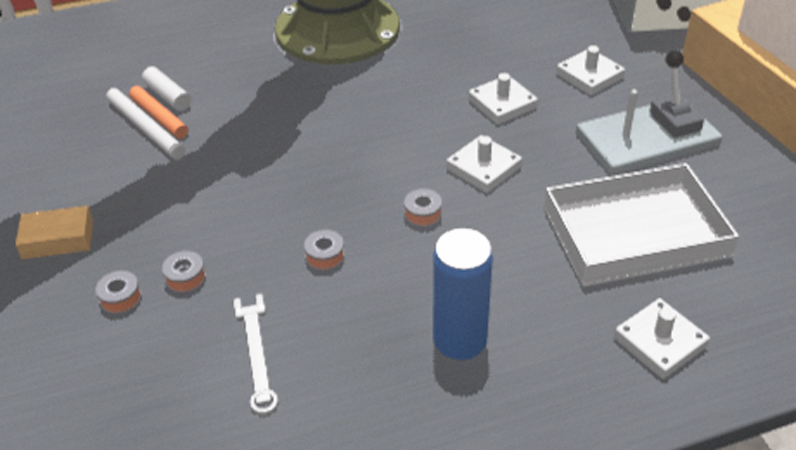

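View pics/s2.png

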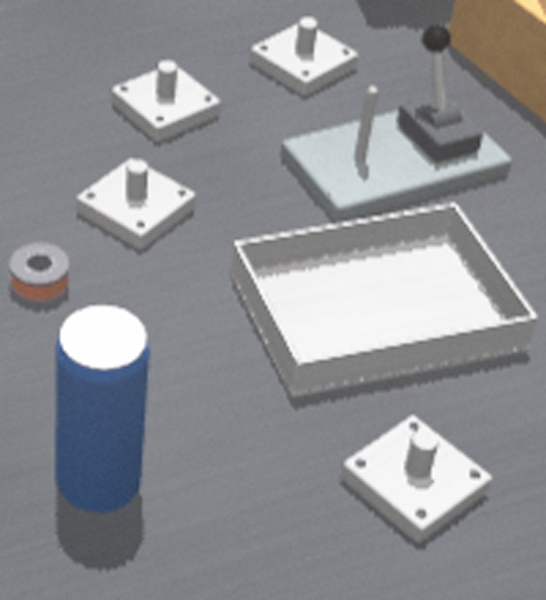

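Four things look like the gauge, at scene pixels (420,170) y≈0.35, (371,186) y≈0.185, (359,226) y≈0.096 and (462,327) y≈0.17. The one at (359,226), left of centre in the crop, has the lowest y, so it is farthest to the robot's right and is the real gauge. Four spools stand at pixels (147,301), (187,290), (268,275) and (324,249). The stand with its knob is at (470,165) and the tray at (451,261).

```bash
python3 - <<'E'
from h import *
np.set_printoptions(precision=4,suppress=True)
def sel(P,c,r,z0,z1):
    p=P.reshape(-1,3); p=p[~np.isnan(p[:,0])]
    return p[(np.hypot(p[:,0]-c[0],p[:,1]-c[1])<r)&(p[:,2]>z0)&(p[:,2]<z1)]
def rect(p):
    (c,s,a)=cv2.minAreaRect((p[:,:2]*1000).astype(np.float32)); return np.round([*c,*s,a],1)
for c in ["scene","side"]:
    P=np.load(c+"P.npy"); print(c)
    for s in [(.521,-.436),(.515,-.352),(.539,-.171),(.508,-.021)]:
        p=sel(P,s,.04,.021,.035); (x,y),r=cv2.minEnclosingCircle((p[:,:2]*1000).astype(np.float32)); print(" spool",x,y,r,"z",np.median(p[:,2]),len(p))
    p=sel(P,(.446,.096),.07,.015,.026); print(" gauge block",rect(p),np.median(p[:,2]))
    p=sel(P,(.446,.096),.05,.03,.07); print(" pin",p.mean(0),p.min(0),p.max(0),len(p))
    p=sel(P,(.46,.34),.17,.012,.026); p=p[(p[:,0]>.38)&(p[:,1]>.22)]; print(" plate",rect(p),np.median(p[:,2]),len(p))
    p=sel(P,(.46,.31),.06,.04,.11); print(" spindle",p.mean(0),p.min(0),p.max(0),len(p))
    p=sel(P,(.44,.39),.06,.098,.14); print(" knob",p.mean(0),p.min(0),p.max(0),len(p))
    p=sel(P,(.64,.238),.16,.032,.045); print(" tray",rect(p),len(p))
E
```

```text
scene
 spool 520.93994140625 -434.5793151855469 27.544025421142578 z 0.023525202441107007 272
 spool 514.6842041015625 -351.41363525390625 27.85902976989746 z 0.023275511434890928 255
 spool 539.8667602539062 -171.23733520507812 27.812986373901367 z 0.023338496125043406 230
 spool 509.1238098144531 -21.709897994995117 28.059450149536133 z 0.023405273638951563 190
 gauge block [446.3  96.9  81.6  83.   26.5] 0.01749851376112599
 pin [0.4489 0.0953 0.0447] [0.4367 0.0869 0.0301] [0.4575 0.1053 0.0541] 80
 plate [508.2 343.6 208.1 235.7  74.9] 0.01731383698454847 1749
 spindle [0.4728 0.3144 0.0718] [0.4645 0.3091 0.0401] [0.4779 0.3212 0.1027] 91
 knob [0.4423 0.3965 0.116 ] [0.4254 0.3864 0.0983] [0.4507 0.4108 0.1293] 95
 tray [639.5 238.1 213.5 155.7  84.2] 690
side
 spool 521.0064086914062 -436.8133544921875 26.504047393798828 z 0.024620275313396167 289
 spool 514.131103515625 -352.3169860839844 26.998279571533203 z 0.024729188890618037 257
 spool 538.712890625 -171.7071990966797 27.346168518066406 z 0.024146241099332277 177
 spool 507.99835205078125 -21.90875816345215 27.838512420654297 z 0.024711002644085822 138
 gauge block [444.5  94.4  80.2  87.8  26.7] 0.018132856038154177
 pin [0.4449 0.092  0.0458] [0.4348 0.0855 0.0305] [0.4532 0.1101 0.056 ] 51
 plate [520.1 355.1 215.9 197.4   3.2] 0.017877815686414444 774
 spindle [0.4702 0.3138 0.0722] [0.4647 0.3071 0.0404] [0.4749 0.3206 0.0998] 50
 knob [0.4372 0.3933 0.1172] [0.4245 0.3819 0.1001] [0.4487 0.4068 0.1291] 50
 tray [639.2 237.5 218.4 150.   83.9] 285
```

```bash
cat > d.py <<'E'
from h import *
def go(x,y,z,h=None):
    s=ctrl.get_state(); Rm=R.from_rotvec(s["tool_rot"]).as_matrix()
    t=Rm.T@(np.array([x,y,z])-s["position"])/.25
    Rt=np.array([[0,1,0],[1,0,0],[0,0,-1.]])
    w=R.from_matrix(Rm.T@Rt).as_rotvec(degrees=True)/30
    print("t%.2f"%s["time"],"pos",np.round(s["position"],4),"F",np.round(s["ft_force"],1),"grip",round(s["grip_width"],3),round(s["grip_force"],1),"-> slide",np.round(t,3),"ang",np.round(w,3))
if __name__=="__main__": go(*map(float,sys.argv[1:4]))
E
python3 -m inch '[{"slide":[0.2,-0.04,0],"angular":[0,0,-0.25],"claw":1},{"slide":[0.4,-0.06,0],"angular":[0,0,-0.5],"claw":1},{"slide":[0.56,-0.06,0],"angular":[0,0,-0.72],"claw":1},{"slide":[0.56,-0.06,0],"angular":[0,0,-0.72],"claw":1}]'
python3 -m inch '[{"slide":[0,0,0],"angular":[0,0,-0.25],"claw":1},{"slide":[0,0,0],"angular":[0,0,-0.5],"claw":1},{"slide":[0,0,0],"angular":[0,0,-0.72],"claw":1},{"slide":[0,0,0],"angular":[0,0,-0.72],"claw":1}]' >/dev/null
python3 -m inch '[{"slide":[0,0,0],"angular":[0,0,-0.25],"claw":1},{"slide":[0,0,0],"angular":[0,0,-0.5],"claw":1},{"slide":[0,0,0],"angular":[0,0,-0.70],"claw":1},{"slide":[0,0,0],"angular":[0,0,-0.70],"claw":1}]' >/dev/null
python3 d.py .521 -.436 .18
python3 -c "
from bench import ctrl
print(ctrl.get_state()['joint_positions'],ctrl.get_image('wrist')['tool_from_camera'])"
```

```text
time: 1.3
position: [0.4099, -0.5053, 0.2087]
tool_rot: [-2.868, -1.28, -0.009]
ft_force: [0.5, -0.4, 1.5]
grip_width: 0.998
grip_force: 0.0
t2.10 pos [ 0.4013 -0.5117  0.2086] F [-0.3  0.9 -0.9] grip 1.0 0.0 -> slide [0.305 0.478 0.114] ang [-0.     0.    -0.009]
[ 1.08689199  0.33557513 -0.28541271  1.44282352  0.09475037  1.37662888
  0.79369847] [[ 7.63546691e-04  9.66652771e-01  2.56089512e-01  6.93984756e-02]
 [ 9.99999421e-01 -5.43888347e-04 -9.28562322e-04  3.38602865e-04]
 [-7.58313240e-04  2.56090072e-01 -9.66652626e-01 -1.76579764e-01]
 [ 0.00000000e+00  0.00000000e+00  0.00000000e+00  1.00000000e+00]]
```

```bash
python3 -m inch '[{"slide":[0.1,0.16,0.0],"angular":[0,0,0],"claw":1},{"slide":[0.2,0.32,0],"angular":[0,0,0],"claw":1},{"slide":[0.305,0.478,0],"angular":[0,0,0],"claw":0.5},{"slide":[0.305,0.478,0],"angular":[0,0,0],"claw":0.5},{"slide":[0.305,0.478,0],"angular":[0,0,0],"claw":0.5},{"slide":[0.305,0.478,0],"angular":[0,0,0],"claw":0.5}]' >/dev/null
cat > w.py <<'E'
from h import *
def circ(z0,z1,near,rad,name=None,q="wrist"):
    s=ctrl.get_state(); im=ctrl.get_image(q); P=world(im,s)
    if name: save(im,name)
    p=P.reshape(-1,3); p=p[~np.isnan(p[:,0])]
    p=p[(p[:,2]>z0)&(p[:,2]<z1)&(np.hypot(p[:,0]-near[0],p[:,1]-near[1])<rad)]
    if len(p)<10: print("few",len(p)); return P,s
    (x,y),r=cv2.minEnclosingCircle((p[:,:2]*1000).astype(np.float32))
    lo,hi=np.percentile(p,1,axis=0),np.percentile(p,99,axis=0)
    print("n",len(p),"circ %.1f %.1f r%.1f"%(x,y,r),"mid",np.round((lo+hi)/2*1000,1),"ext",np.round((hi-lo)*1000,1),"z med",np.round(np.median(p[:,2]),4))
    return P,s
if __name__=="__main__":
    a=sys.argv; circ(float(a[1]),float(a[2]),(float(a[3]),float(a[4])),float(a[5]),a[6] if len(a)>6 else None)
E
python3 w.py .022 .035 .521 -.436 .035 w1.png; python3 d.py .521 -.436 .015
```

```text
n 1449 circ 520.4 -436.3 r26.0 mid [ 520.7 -436.    25.9] ext [48.9 48.8  4.2] z med 0.0262
t2.80 pos [ 0.5196 -0.4371  0.2085] F [-1.1 -0.3 -0.1] grip 0.765 0.0 -> slide [0.005 0.007 0.774] ang [-0.002  0.002 -0.011]
```

View pics/w1.png

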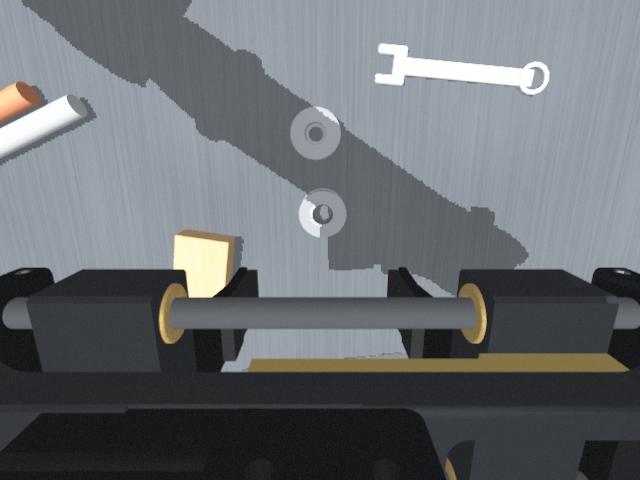

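The picture shows spool 1 at pixel (322,213), under the open fingers, and spool 2 at (315,133). The wrist camera gives spool 1's top at z 0.026 and its diameter as 52 mm, which matches the text, so I grasp it.

```bash
python3 -m inch '[{"slide":[0.004,0.004,0.2],"angular":[0,0,-0.01],"claw":0.5},{"slide":[0.004,0.004,0.4],"angular":[0,0,-0.01],"claw":0.5},{"slide":[0.004,0.004,0.6],"angular":[0,0,-0.01],"claw":0.5},{"slide":[0.004,0.004,0.7],"angular":[0,0,-0.01],"claw":0.5},{"slide":[0.004,0.004,0.772],"angular":[0,0,-0.01],"claw":0.5},{"slide":[0.004,0.004,0.772],"angular":[0,0,-0.01],"claw":0.5},{"slide":[0.004,0.004,0.772],"angular":[0,0,-0.01],"claw":0.5}]' 30 >/dev/null
python3 d.py .521 -.436 .015
python3 -m inch '[{"slide":[0,0,0],"angular":[0,0,0],"claw":-1},{"slide":[0,0,0],"angular":[0,0,0],"claw":-1},{"slide":[0,0,0],"angular":[0,0,0],"claw":-1},{"slide":[0,0,0],"angular":[0,0,0],"claw":-1},{"slide":[0,0,0],"angular":[0,0,0],"claw":-1},{"slide":[0,0,0],"angular":[0,0,0],"claw":-1}]' 30 >/dev/null
python3 d.py .521 -.436 .21
```

```text
t3.50 pos [ 0.5226 -0.4357  0.017 ] F [ 0.1 -0.1  0.1] grip 0.749 0.0 -> slide [-0.001 -0.006  0.008] ang [0.003 0.003 0.004]
t4.10 pos [ 0.5222 -0.4343  0.0156] F [-0.   0.   0.4] grip 0.289 0.0 -> slide [-0.007 -0.005 -0.777] ang [-0.     0.     0.007]
```

```bash
python3 - <<'E'
from h import *
print(ctrl.get_state()["grip_width"])
im=ctrl.get_image("side"); a=cv2.cvtColor(im["color"],cv2.COLOR_RGB2BGR)[250:430,230:430]
b=cv2.cvtColor(ctrl.get_image("wrist")["color"],cv2.COLOR_RGB2BGR)
cv2.imwrite("pics/c1.png",np.hstack([cv2.resize(a,(400,360)),cv2.resize(b,(400,360))]))
E
```

```text
0.28923043349726124
```

View pics/c1.png

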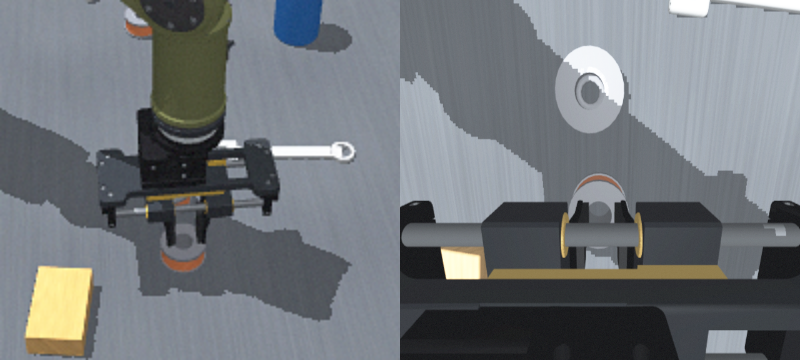

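```bash
python3 - <<'E'
from h import *
np.set_printoptions(precision=3,suppress=True,linewidth=200)
s=ctrl.get_state(); print(s["joint_positions"])
for q in ["side","wrist"]:
    im=ctrl.get_image(q); P=world(im,s); c=im["color"].astype(int)
    n=np.hypot(P[...,0]-.522,P[...,1]+.435)<.05
    for x in np.arange(.485,.565,.006):
        m=n&(abs(P[...,0]-x)<.003)&(P[...,2]>.006)
        print(q,round(x,3),*[("%.3f,%.3f,%d"%(P[v,u,1],P[v,u,2],c[v,u].mean())) for v,u in list(zip(*np.where(m)))[::max(1,m.sum()//9)]])
E
```

```text
[ 0.893  0.548 -0.319  1.559  0.188  1.065  0.531]
side 0.485 -0.403,0.470,127 -0.429,0.457,136 -0.459,0.446,74 -0.461,0.422,66 -0.467,0.400,49 -0.461,0.363,67 -0.441,0.247,78 -0.421,0.185,21 -0.456,0.162,25 -0.462,0.120,114
side 0.491 -0.399,0.470,118 -0.440,0.454,152 -0.468,0.431,82 -0.469,0.395,49 -0.447,0.337,57 -0.449,0.299,58 -0.448,0.256,62 -0.445,0.208,25 -0.458,0.158,25 -0.471,0.104,35
side 0.497 -0.398,0.465,115 -0.438,0.450,147 -0.467,0.436,69 -0.475,0.401,55 -0.460,0.348,59 -0.459,0.297,68 -0.463,0.247,134 -0.466,0.198,30 -0.458,0.127,113 -0.447,0.013,91
side 0.503 -0.391,0.457,145 -0.448,0.448,137 -0.472,0.424,84 -0.477,0.393,44 -0.464,0.340,67 -0.463,0.297,68 -0.466,0.245,71 -0.455,0.168,24 -0.471,0.116,42 -0.455,0.020,93
side 0.509 -0.389,0.459,143 -0.439,0.448,115 -0.474,0.428,72 -0.483,0.395,49 -0.466,0.337,67 -0.469,0.292,71 -0.467,0.246,129 -0.467,0.192,17 -0.472,0.119,35 -0.457,0.014,100
side 0.515 -0.387,0.457,144 -0.421,0.435,90 -0.476,0.433,132 -0.483,0.401,48 -0.472,0.351,70 -0.468,0.301,68 -0.467,0.250,70 -0.472,0.200,54 -0.457,0.127,107 -0.459,0.012,103
side
[... 3111 characters left out ...]
0.152,28
wrist 0.545 -0.423,0.024,134 -0.397,0.120,47 -0.401,0.123,71 -0.406,0.124,71 -0.411,0.125,117 -0.409,0.134,42 -0.409,0.141,43 -0.412,0.141,75 -0.415,0.142,66 -0.423,0.143,66
wrist 0.551 -0.397,0.106,73 -0.397,0.121,45 -0.400,0.124,71 -0.406,0.123,65 -0.411,0.124,98 -0.409,0.133,42 -0.409,0.138,43 -0.409,0.142,59 -0.413,0.142,66 -0.416,0.143,67
wrist 0.557 -0.397,0.105,74 -0.404,0.123,69 -0.409,0.123,70 -0.410,0.129,116 -0.409,0.136,45 -0.409,0.141,45 -0.411,0.142,68 -0.414,0.142,65 -0.441,0.123,66 -0.450,0.123,69
wrist 0.563 -0.403,0.123,69 -0.410,0.128,115 -0.409,0.136,48 -0.409,0.139,43 -0.409,0.142,47 -0.410,0.143,71 -0.412,0.142,64 -0.414,0.143,66 -0.436,0.124,68 -0.448,0.124,68
```

```bash
python3 - <<'E'
from h import *
a=cv2.cvtColor(ctrl.get_image("side")["color"],cv2.COLOR_RGB2BGR)[330:395,285:355]
b=cv2.cvtColor(ctrl.get_image("wrist")["color"],cv2.COLOR_RGB2BGR)[200:380,220:420]
cv2.imwrite("pics/c2.png",np.hstack([cv2.resize(a,(400,372),interpolation=cv2.INTER_CUBIC),cv2.resize(b,(400,372))]))
s=ctrl.get_state(); print(s["time"],s["grip_width"],s["position"],s["ft_force"])
E
```

```text
4.4 0.03943044175788957 [ 0.52221689 -0.43432005  0.01549579] [-0.17525126 -0.47292515  0.18645699]
```

View pics/c2.png

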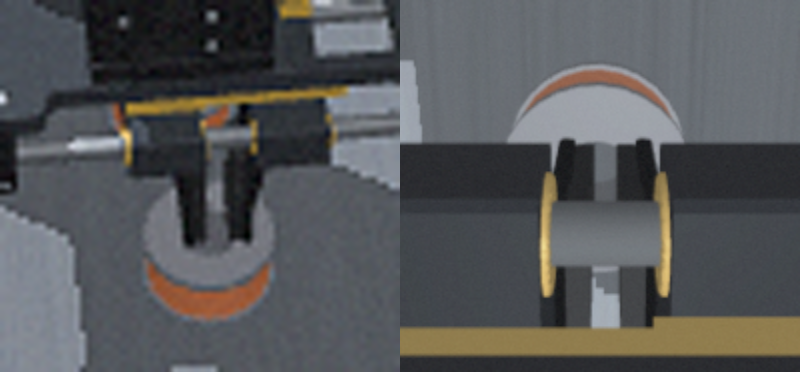

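```bash
python3 - <<'E'
from h import *
im=ctrl.get_image("side"); P=world(im); c=im["color"].astype(int).mean(-1)
for v in range(350,386,2):
    print(v,*["%d:%.3f,%.3f,%.3f"%(c[v,u],*P[v,u]) for u in (316,317,318,321,326,328)])
s=ctrl.get_state(); print(s["time"],s["grip_width"],s["grip_force"])
E
```

```text
350 51:0.506,-0.460,0.122 53:0.508,-0.461,0.122 50:0.510,-0.460,0.121 62:0.516,-0.461,0.122 16:0.530,-0.441,0.097 53:0.531,-0.461,0.120
352 49:0.505,-0.467,0.123 52:0.508,-0.465,0.120 52:0.509,-0.468,0.124 49:0.516,-0.467,0.123 99:0.527,-0.460,0.113 45:0.531,-0.466,0.120
354 61:0.505,-0.472,0.123 58:0.507,-0.472,0.123 64:0.509,-0.471,0.121 47:0.515,-0.472,0.121 99:0.527,-0.466,0.114 70:0.530,-0.472,0.120
356 43:0.505,-0.473,0.118 34:0.507,-0.473,0.118 44:0.509,-0.472,0.116 40:0.515,-0.471,0.114 25:0.530,-0.446,0.083 56:0.530,-0.473,0.115
358 38:0.505,-0.472,0.110 40:0.507,-0.472,0.110 43:0.509,-0.472,0.110 42:0.515,-0.473,0.110 36:0.530,-0.442,0.072 42:0.530,-0.473,0.109
360 52:0.505,-0.471,0.103 29:0.507,-0.473,0.105 30:0.512,-0.443,0.069 38:0.519,-0.444,0.069 23:0.530,-0.443,0.067 5:0.535,-0.443,0.067
362 111:0.514,-0.391,-0.000 23:0.510,-0.443,0.062 28:0.512,-0.445,0.064 29:0.519,-0.444,0.063 35:0.531,-0.442,0.058 22:0.535,-0.444,0.060
364 126:0.511,-0.418,0.026 66:0.513,-0.423,0.031 25:0.513,-0.443,0.056 29:0.519,-0.444,0.056 33:0.531,-0.442,0.052 46:0.535,-0.443,0.053
366 125:0.
[... 700 characters left out ...]
,0.021 122:0.510,-0.451,0.024 118:nan,nan,nan 117:0.519,-0.453,0.025 118:0.530,-0.455,0.027 121:0.534,-0.455,0.027
378 110:0.507,-0.457,0.025 118:0.509,-0.457,0.025 118:0.511,-0.460,0.028 122:0.518,-0.459,0.026 124:0.529,-0.458,0.023 87:0.534,-0.458,0.023
380 99:0.507,-0.455,0.015 96:0.509,-0.457,0.018 94:0.511,-0.458,0.019 85:0.518,-0.463,0.024 99:0.529,-0.460,0.018 99:0.534,-0.456,0.013
382 99:0.507,-0.456,0.010 98:0.509,-0.456,0.010 99:0.511,-0.458,0.012 102:0.518,-0.462,0.016 98:0.530,-0.456,0.007 101:0.535,-0.455,0.005
384 103:0.507,-0.458,0.005 98:0.510,-0.456,0.002 100:0.512,-0.457,0.003 101:0.518,-0.461,0.008 114:0.529,-0.462,0.008 106:0.534,-0.458,0.002
4.45 0.023908559795950985 0.0
```

```bash
python3 -m inch '[{"slide":[0,0,-0.05],"angular":[0,0,0],"claw":-1},{"slide":[0,0,-0.1],"angular":[0,0,0],"claw":-1},{"slide":[0,0,-0.2],"angular":[0,0,0],"claw":-1},{"slide":[0,0,-0.3],"angular":[0,0,0],"claw":-1},{"slide":[0,0,-0.3],"angular":[0,0,0],"claw":-1}]'
python3 - <<'E'
from h import *
im=ctrl.get_image("side"); s=ctrl.get_state(); P=world(im); print(s["position"],s["grip_width"])
a=cv2.cvtColor(im["color"],cv2.COLOR_RGB2BGR)[310:395,285:375]
b=cv2.cvtColor(ctrl.get_image("scene")["color"],cv2.COLOR_RGB2BGR)[245:320,105:185]
cv2.imwrite("pics/c3.png",np.hstack([cv2.resize(a,(400,378),interpolation=cv2.INTER_CUBIC),cv2.resize(b,(400,378),interpolation=cv2.INTER_CUBIC)]))
m=(np.hypot(P[...,0]-.522,P[...,1]+.436)<.02)&(im["color"].mean(-1)<60)&(P[...,2]<.12)
print("dark z",np.percentile(P[m][:,2],[0,2,5,10,50]))
E
```

```text
time: 4.95
position: [0.5253, -0.4363, 0.0968]
tool_rot: [2.211, 2.219, 0.001]
ft_force: [-0.0, -0.5, 0.9]
grip_width: 0.006
grip_force: 0.0
[ 0.52405971 -0.43557507  0.09431637] 0.004289197268749465
dark z [0.10985378 0.11017691 0.11059526 0.11087563 0.11632145]
```

View pics/c3.png

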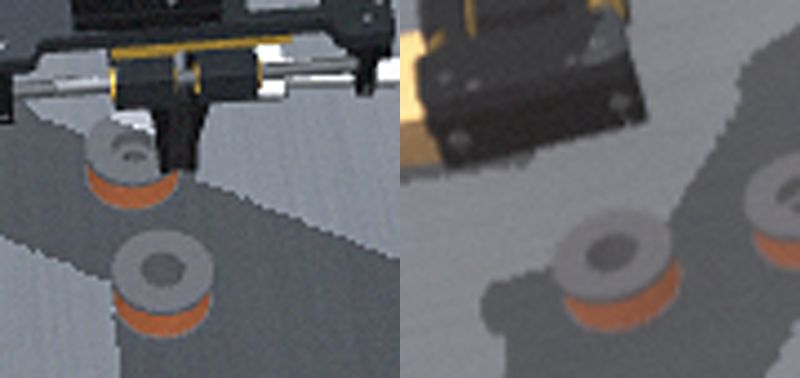

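The crop shows the spool undisturbed at (165,285) and the closed fingertips well above where the text puts them. Depth gives the tip about 15 mm above the reported TCP, where the text says 11 mm below. The whole gripper therefore sits about 26 mm higher than stated, and I'll work from the measured tip.

```bash
python3 -m inch '[{"slide":[0,0,-0.2],"angular":[0,0,0],"claw":0.6},{"slide":[0,0,-0.3],"angular":[0,0,0],"claw":0.6},{"slide":[0,0,-0.3],"angular":[0,0,0],"claw":0.6},{"slide":[0,0,-0.3],"angular":[0,0,0],"claw":0.6},{"slide":[0,0,-0.3],"angular":[0,0,0],"claw":0.6},{"slide":[0,0,-0.3],"angular":[0,0,0],"claw":0.6},{"slide":[0,0,-0.3],"angular":[0,0,0],"claw":0.6},{"slide":[0,0,-0.3],"angular":[0,0,0],"claw":0.6}]' 30 >/dev/null
python3 w.py .022 .035 .521 -.436 .035; python3 d.py .521 -.436 -.0105
python3 - <<'E'
from h import *
im=ctrl.get_image("side"); s=ctrl.get_state(); P=world(im)
p=s["position"]; m=(abs(P[...,0]-p[0])<.06)&(abs(P[...,1]-p[1])<.015)&(im["color"].mean(-1)<60)&(P[...,2]<p[2]+.06)&(P[...,2]>.05)
print("tip z - tcp",np.percentile(P[m][:,2],[0,1,3,10])-p[2],"x ext",P[m][:,0].min(),P[m][:,0].max())
E
```

```text
n 1827 circ 520.6 -436.3 r26.0 mid [ 520.4 -436.1   25.9] ext [48.4 48.8  3.9] z med 0.0262
t5.90 pos [ 0.5221 -0.4342  0.165 ] F [-0.2 -0.2 -0.6] grip 0.697 0.0 -> slide [-0.008 -0.004  0.702] ang [-0.001 -0.001  0.007]
tip z - tcp [0.01230063 0.01384816 0.01566775 0.01913285] x ext 0.48029131464594554 0.5663898813561005
```

```bash
python3 -m inch '[{"slide":[-0.007,-0.005,0.2],"angular":[0,0,0],"claw":0.6},{"slide":[-0.007,-0.005,0.4],"angular":[0,0,0],"claw":0.6},{"slide":[-0.007,-0.005,0.55],"angular":[0,0,0],"claw":0.6},{"slide":[-0.007,-0.005,0.63],"angular":[0,0,0],"claw":0.6},{"slide":[-0.007,-0.005,0.67],"angular":[0,0,0],"claw":0.6},{"slide":[-0.007,-0.005,0.695],"angular":[0,0,0],"claw":0.6},{"slide":[-0.007,-0.005,0.695],"angular":[0,0,0],"claw":0.6},{"slide":[-0.007,-0.005,0.695],"angular":[0,0,0],"claw":0.6}]' 30 >/dev/null
python3 d.py .521 -.436 -.0105
python3 -m inch '[{"slide":[0,0,0],"angular":[0,0,0],"claw":-1},{"slide":[0,0,0],"angular":[0,0,0],"claw":-1},{"slide":[0,0,0],"angular":[0,0,0],"claw":-1},{"slide":[0,0,0],"angular":[0,0,0],"claw":-1},{"slide":[0,0,0],"angular":[0,0,0],"claw":-1},{"slide":[0,0,0],"angular":[0,0,0],"claw":-1}]' 30 >/dev/null
python3 d.py .521 -.436 .21
```

```text
t6.75 pos [ 0.522  -0.4368 -0.0066] F [ 0.8 -1.2  0.2] grip 0.8 0.0 -> slide [ 0.003 -0.004  0.016] ang [0.004 0.003 0.007]
t7.35 pos [ 0.5211 -0.4364 -0.0075] F [-1.   0.4  4.7] grip 0.587 30.0 -> slide [ 0.001 -0.    -0.87 ] ang [0.    0.001 0.007]
```

```bash
python3 -m inch '[{"slide":[0,0,-0.1],"angular":[0,0,0],"claw":-1},{"slide":[0,0,-0.3],"angular":[0,0,0],"claw":-1},{"slide":[0,0,-0.5],"angular":[0,0,0],"claw":-1},{"slide":[0.1,-0.02,-0.6],"angular":[0,0,0],"claw":-1},{"slide":[0.3,-0.05,-0.6],"angular":[0,0,0],"claw":-1},{"slide":[0.5,-0.1,-0.6],"angular":[0,0,0],"claw":-1},{"slide":[0.7,-0.15,-0.6],"angular":[0,0,0],"claw":-1},{"slide":[0.9,-0.2,-0.6],"angular":[0,0,0],"claw":-1}]' 30 >/dev/null
python3 -m inch '[{"slide":[0.2,-0.03,0],"angular":[0,0,0],"claw":-1},{"slide":[0.4,-0.05,0],"angular":[0,0,0],"claw":-1},{"slide":[0.6,-0.07,0],"angular":[0,0,0],"claw":-1},{"slide":[0.8,-0.09,0],"angular":[0,0,0],"claw":-1},{"slide":[0.94,-0.1,0],"angular":[0,0,0],"claw":-1},{"slide":[0.94,-0.1,0],"angular":[0,0,0],"claw":-1},{"slide":[0.94,-0.1,0],"angular":[0,0,0],"claw":-1}]' 30 >/dev/null
cat > pin.py <<'E'
from h import *
s=ctrl.get_state(); im=ctrl.get_image("wrist"); P=world(im,s); 
if len(sys.argv)>1: save(im,sys.argv[1])
p=P.reshape(-1,3); p=p[~np.isnan(p[:,0])]
n=np.hypot(p[:,0]-.446,p[:,1]-.096)
for nm,m in (("pintop",(n<.025)&(abs(p[:,2]-.054)<.003)),("block",(n<.06)&(abs(p[:,2]-.02)<.003))):
    q=p[m]
    if len(q)>5:
        c,sz,a=cv2.minAreaRect((q[:,:2]*1000).astype(np.float32)); print(nm,len(q),np.round([*c,*sz,a],1),"z",np.median(q[:,2]))
# held spool: top ring near tool
t=s["position"]; m=(np.hypot(p[:,0]-t[0],p[:,1]-t[1])<.04)&(p[:,2]<t[2]+.04)&(p[:,2]>t[2])
q=p[m]; print("held",len(q),q.min(0)-t,q.max(0)-t)
E
python3 pin.py w2.png; python3 d.py .446 .096 .11
```

```text
pintop 535 [443.6  98.2  19.   19.   44.5] z 0.05415578445049002
block 8413 [443.7  97.9  79.9  79.9  27.2] z 0.020279504454515707
held 7306 [-0.03403593 -0.02636043  0.00692629] [0.03529516 0.02602621 0.03999364]
t8.90 pos [0.4454 0.018  0.1415] F [-0.  -1.  -0.2] grip 0.588 30.0 -> slide [0.312 0.004 0.126] ang [-0.     0.001  0.007]
```

View pics/w2.png

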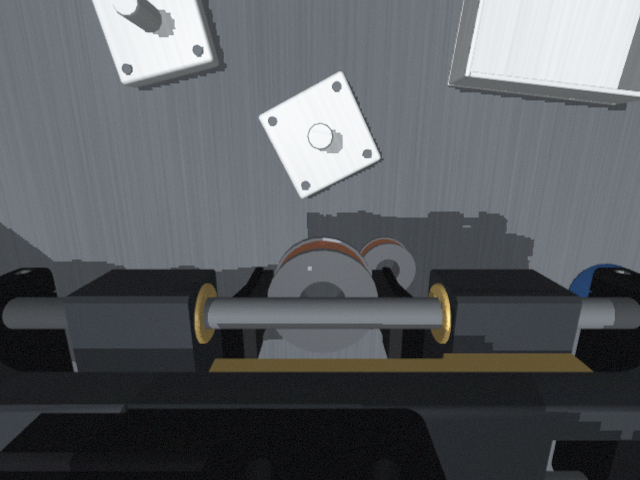

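The real gauge is at pixel (320,136). The held spool is at (322,290), centred on the tool, and a decoy gauge shows at the top left. Wrist depth puts the pin at (0.4437, 0.098) with its top at 0.054 and the block 80 mm square, as stated.

```bash
python3 -m inch '[{"slide":[0.15,-0.003,0],"angular":[0,0,0],"claw":-1},{"slide":[0.25,-0.006,0.1],"angular":[0,0,0],"claw":-1},{"slide":[0.319,-0.006,0.2],"angular":[0,0,0],"claw":-1},{"slide":[0.319,-0.006,0.3],"angular":[0,0,0],"claw":-1},{"slide":[0.319,-0.006,0.33],"angular":[0,0,0],"claw":-1},{"slide":[0.319,-0.006,0.33],"angular":[0,0,0],"claw":-1},{"slide":[0.319,-0.006,0.33],"angular":[0,0,0],"claw":-1}]' 30 >/dev/null; python3 d.py .444 .098 .0125
```

```text
t9.60 pos [0.4447 0.0974 0.06  ] F [-0.   0.4 -0.8] grip 0.582 30.0 -> slide [ 0.002 -0.003  0.19 ] ang [ 0.002 -0.     0.003]
```

```bash
python3 -m inch '[{"slide":[0,0,0.01],"angular":[0,0,0],"claw":-1},{"slide":[0,0,0.02],"angular":[0,0,0],"claw":-1},{"slide":[0,0,0.03],"angular":[0,0,0],"claw":-1},{"slide":[0,0,0.04],"angular":[0,0,0],"claw":-1},{"slide":[0,0,0.05],"angular":[0,0,0],"claw":-1},{"slide":[0,0,0.06],"angular":[0,0,0],"claw":-1},{"slide":[0,0,0.06],"angular":[0,0,0],"claw":-1}]' 30 >/dev/null; python3 d.py .444 .098 .0125
```

```text
t10.30 pos [0.4434 0.0983 0.0438] F [ 0.3 -0.3 -0.3] grip 0.586 30.0 -> slide [-0.001  0.003  0.125] ang [-0.002  0.     0.007]
```

```bash
python3 -m inch '[{"slide":[0,0,0.01],"angular":[0,0,0],"claw":-1},{"slide":[0,0,0.02],"angular":[0,0,0],"claw":-1},{"slide":[0,0,0.03],"angular":[0,0,0],"claw":-1},{"slide":[0,0,0.04],"angular":[0,0,0],"claw":-1},{"slide":[0,0,0.05],"angular":[0,0,0],"claw":-1},{"slide":[0,0,0.05],"angular":[0,0,0],"claw":-1}]' 30 >/dev/null; python3 d.py .444 .098 .0125
```

```text
t10.90 pos [0.4434 0.0983 0.0314] F [ 0.4 -1.2 -1.5] grip 0.585 30.0 -> slide [-0.001  0.002  0.075] ang [-0.001  0.     0.007]
```

```bash
python3 -m inch '[{"slide":[0,0,0.02],"angular":[0,0,0],"claw":-1},{"slide":[0,0,0.04],"angular":[0,0,0],"claw":-1},{"slide":[0,0,0.06],"angular":[0,0,0],"claw":-1},{"slide":[0,0,0.07],"angular":[0,0,0],"claw":-1},{"slide":[0,0,0.075],"angular":[0,0,0],"claw":-1},{"slide":[0,0,0.08],"angular":[0,0,0],"claw":-1},{"slide":[0,0,0.08],"angular":[0,0,0],"claw":-1}]' 30 >/dev/null; python3 d.py .444 .098 .0125
```

```text
t11.60 pos [0.4435 0.0984 0.0123] F [-3.1  0.   6.4] grip 0.585 30.0 -> slide [-0.002  0.002 -0.001] ang [-0.002  0.001  0.007]
```

```bash
python3 -m inch '[{"slide":[0,0,0.006],"angular":[0,0,0],"claw":-1},{"slide":[0,0,0.01],"angular":[0,0,0],"claw":-1},{"slide":[0,0,0.01],"angular":[0,0,0],"claw":-1}]' 30 >/dev/null; python3 d.py .444 .098 .15
python3 -m inch '[{"slide":[0,0,-0.02],"angular":[0,0,0],"claw":-1},{"slide":[0,0,-0.1],"angular":[0,0,0],"claw":-1},{"slide":[0,0,-0.25],"angular":[0,0,0],"claw":-1},{"slide":[0,0,-0.45],"angular":[0,0,0],"claw":-1},{"slide":[0,0,-0.65],"angular":[0,0,0],"claw":-1},{"slide":[0.1,0,-0.75],"angular":[0,0,0],"claw":-1},{"slide":[0.3,0.05,-0.75],"angular":[0,0,0],"claw":-1},{"slide":[0.5,0.1,-0.75],"angular":[0,0,0],"claw":-1},{"slide":[0.5,0.1,-0.75],"angular":[0,0,0],"claw":-1},{"slide":[0.5,0.1,-0.75],"angular":[0,0,0],"claw":-1}]' 30 >/dev/null
python3 - <<'E'
from h import *
np.set_printoptions(precision=4,suppress=True)
s=ctrl.get_state(); im=ctrl.get_image("wrist"); P=world(im,s); save(im,"w3.png")
p=P.reshape(-1,3); p=p[~np.isnan(p[:,0])]; n=np.hypot(p[:,0]-.471,p[:,1]-.314); print("pose",s["position"],s["grip_width"])
for z0 in (.03,.05,.07,.09,.099):
    q=p[(n<.03)&(p[:,2]>z0)&(p[:,2]<z0+.012)]; print(z0,len(q),q.mean(0) if len(q) else "")
q=p[(n<.03)&(abs(p[:,2]-.102)<.004)]; print("top",len(q),q.min(0),q.max(0))
q=p[(abs(p[:,2]-.02)<.003)&(p[:,0]>.38)&(p[:,0]<.56)&(p[:,1]>.22)&(p[:,1]<.47)]; print("plate",cv2.minAreaRect((q[:,:2]*1000).astype(np.float32)))
q=p[(abs(p[:,2]-.11)<.03)&(np.hypot(p[:,0]-.44,p[:,1]-.395)<.035)]; print("knob",len(q),q.min(0),q.max(0))
q=p[(abs(p[:,2]-.039)<.004)&(p[:,0]>.53)&(p[:,1]<.4)]; print("tray",cv2.minAreaRect((q[:,:2]*1000).astype(np.float32)))
E
python3 d.py .471 .314 .14
```

```text
t11.90 pos [0.4436 0.0983 0.0121] F [-12.5  -2.9  29.8] grip 0.586 30.0 -> slide [-0.003  0.001 -0.552] ang [-0.004  0.005  0.007]
pose [0.4677 0.2251 0.1963] 0.5840848015908363
0.03 6 [0.4698 0.312  0.0378]
0.05 6 [0.4707 0.3123 0.0573]
0.07 9 [0.4689 0.3123 0.0779]
0.09 129 [0.4688 0.3163 0.0998]
0.099 139 [0.4689 0.3166 0.1012]
top 155 [0.4641 0.3114 0.0981] [0.4742 0.3218 0.1042]
plate ((468.0101623535156, 345.1146240234375), (109.68470001220703, 165.88473510742188), 1.7728010416030884)
knob 287 [0.4278 0.3876 0.0801] [0.4558 0.4031 0.1213]
tray ((687.8400268554688, 235.77198791503906), (209.7890625, 250.07516479492188), 84.41478729248047)
t12.95 pos [0.468  0.2232 0.1962] F [ 0.5 -0.5 -1.5] grip 0.584 30.0 -> slide [0.363 0.014 0.225] ang [-0.002  0.001  0.009]
```

View pics/w3.png

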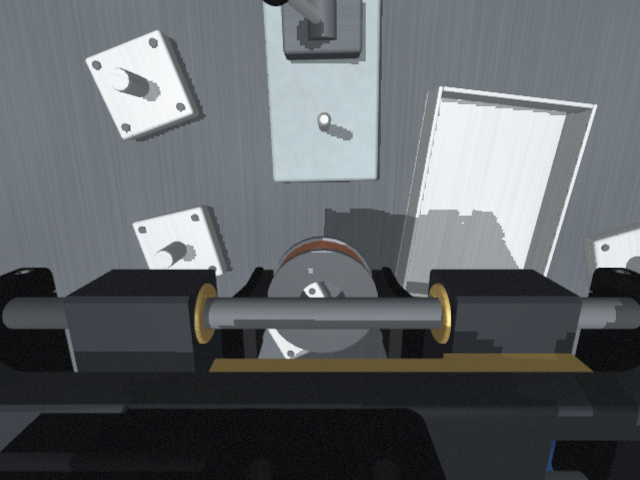

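Scene as expected: spindle at pixel (324,120), housing and knob at top centre, tray at the right. The bottoming push read 30 N with the bore 24 mm past the hang-up height, so spool 1 is sound and goes on the spindle at (0.469, 0.316).

```bash
python3 -m inch '[{"slide":[0.18,0.002,0],"angular":[0,0,0],"claw":-1},{"slide":[0.3,0.004,0],"angular":[0,0,0],"claw":-1},{"slide":[0.371,0.004,0.1],"angular":[0,0,0],"claw":-1},{"slide":[0.371,0.004,0.3],"angular":[0,0,0],"claw":-1},{"slide":[0.371,0.004,0.35],"angular":[0,0,0],"claw":-1},{"slide":[0.371,0.004,0.45],"angular":[0,0,0],"claw":-1},{"slide":[0.371,0.004,0.45],"angular":[0,0,0],"claw":-1}]' 30 >/dev/null; python3 d.py .469 .316 .026
```

```text
t13.65 pos [0.468  0.3125 0.082 ] F [ 0.1 -2.3 -1.4] grip 0.582 30.0 -> slide [0.015 0.005 0.224] ang [-0.008  0.008  0.002]
```

```bash
python3 -m inch '[{"slide":[0,0,0.06],"angular":[0,0,0],"claw":-1},{"slide":[0,0,0.12],"angular":[0,0,0],"claw":-1},{"slide":[0,0,0.18],"angular":[0,0,0],"claw":-1},{"slide":[0,0,0.22],"angular":[0,0,0],"claw":-1},{"slide":[0,0,0.22],"angular":[0,0,0],"claw":-1}]' 30 >/dev/null; python3 d.py .469 .316 .026
```

```text
t14.15 pos [0.4678 0.3154 0.0274] F [-1.   0.2 -1. ] grip 0.587 30.0 -> slide [0.002 0.005 0.006] ang [-0.006  0.003  0.008]
```

Spool 1 is on the spindle with no contact force. I release it, lift, and move toward spool 2.

```bash
python3 -m inch '[{"slide":[0,0,0],"angular":[0,0,0],"claw":0.6},{"slide":[0,0,0],"angular":[0,0,0],"claw":0.6},{"slide":[0,0,0],"angular":[0,0,0],"claw":0.6},{"slide":[0,0,0],"angular":[0,0,0],"claw":0.6},{"slide":[0,0,-0.15],"angular":[0,0,0],"claw":0.6},{"slide":[0,0,-0.35],"angular":[0,0,0],"claw":0.6},{"slide":[0,0,-0.55],"angular":[0,0,0],"claw":0.6},{"slide":[-0.2,0,-0.65],"angular":[0,0,0],"claw":0.6},{"slide":[-0.35,0,-0.65],"angular":[0,0,0],"claw":0.6},{"slide":[-0.35,0,-0.65],"angular":[0,0,0],"claw":0.6}]' 30 >/dev/null
python3 w.py .03 .06 .469 .316 .035 
python3 -m inch '[{"slide":[-0.2,0,0],"angular":[0,0,0],"claw":0.6},{"slide":[-0.4,0.03,0],"angular":[0,0,0],"claw":0.6},{"slide":[-0.6,0.05,0],"angular":[0,0,0],"claw":0.6},{"slide":[-0.8,0.07,0],"angular":[0,0,0],"claw":0.6},{"slide":[-1,0.08,0],"angular":[0,0,0],"claw":0.6}]' >/dev/null
python3 -m inch '[{"slide":[-0.2,0,0],"angular":[0,0,0],"claw":0.6},{"slide":[-0.4,0.03,0],"angular":[0,0,0],"claw":0.6},{"slide":[-0.6,0.05,0],"angular":[0,0,0],"claw":0.6},{"slide":[-0.8,0.07,0],"angular":[0,0,0],"claw":0.6},{"slide":[-1,0.08,0],"angular":[0,0,0],"claw":0.6},{"slide":[-1,0.08,0],"angular":[0,0,0],"claw":0.6},{"slide":[-1,0.08,0],"angular":[0,0,0],"claw":0.6}]' >/dev/null
python3 w.py .022 .035 .515 -.352 .05; python3 d.py .515 -.352 -.0075
```

```text
n 2236 circ 469.8 316.9 r25.9 mid [469.8 316.9  42.7] ext [48.5 48.9 11.2] z med 0.0463
n 882 circ 513.8 -351.4 r25.8 mid [ 513.6 -342.4   25.5] ext [49.6 31.9  4.8] z med 0.0262
t16.45 pos [ 0.5118 -0.2683  0.1912] F [-0.2 -0.2  0.1] grip 0.796 0.0 -> slide [-0.336  0.011  0.794] ang [-0.001 -0.004  0.01 ]
```

Spool 1 is seated on the stand (top at 0.046, centred on the spindle). Next is spool 2.

```bash
python3 -m inch '[{"slide":[-0.18,0.006,0.0],"angular":[0,0,0.01],"claw":0.6},{"slide":[-0.33,0.006,0.1],"angular":[0,0,0.01],"claw":0.6},{"slide":[-0.33,0.006,0.1],"angular":[0,0,0.01],"claw":0.6},{"slide":[-0.33,0.006,0.1],"angular":[0,0,0.01],"claw":0.6}]' >/dev/null
python3 w.py .022 .035 .515 -.352 .035; python3 d.py .514 -.352 -.0085
```

```text
n 1830 circ 513.5 -352.2 r26.1 mid [ 513.4 -352.    25.9] ext [48.5 49.5  4.2] z med 0.0262
t16.90 pos [ 0.514  -0.3496  0.1667] F [0.5 1.3 0.9] grip 0.805 0.0 -> slide [-0.011 -0.     0.701] ang [ 0.    -0.003  0.003]
```

```bash
python3 -m inch '[{"slide":[-0.008,-0.002,0.2],"angular":[0,0,0],"claw":0.6},{"slide":[-0.01,-0.002,0.4],"angular":[0,0,0],"claw":0.6},{"slide":[-0.01,-0.002,0.55],"angular":[0,0,0],"claw":0.6},{"slide":[-0.01,-0.002,0.65],"angular":[0,0,0],"claw":0.6},{"slide":[-0.01,-0.002,0.695],"angular":[0,0,0],"claw":0.6},{"slide":[-0.01,-0.002,0.695],"angular":[0,0,0],"claw":0.6},{"slide":[-0.01,-0.002,0.695],"angular":[0,0,0],"claw":0.6}]' 30 >/dev/null
python3 d.py .5135 -.352 -.0075
python3 -m inch '[{"slide":[0,0,0],"angular":[0,0,0],"claw":-1},{"slide":[0,0,0],"angular":[0,0,0],"claw":-1},{"slide":[0,0,0],"angular":[0,0,0],"claw":-1},{"slide":[0,0,0],"angular":[0,0,0],"claw":-1},{"slide":[0,0,0],"angular":[0,0,0],"claw":-1},{"slide":[0,0,0],"angular":[0,0,0],"claw":-1}]' 30 >/dev/null
python3 d.py .521 -.436 .21
python3 -m inch '[{"slide":[0,0,-0.1],"angular":[0,0,0],"claw":-1},{"slide":[0,0,-0.3],"angular":[0,0,0],"claw":-1},{"slide":[0,0,-0.5],"angular":[0,0,0],"claw":-1},{"slide":[0.1,-0.02,-0.6],"angular":[0,0,0],"claw":-1},{"slide":[0.3,-0.05,-0.6],"angular":[0,0,0],"claw":-1},{"slide":[0.5,-0.1,-0.6],"angular":[0,0,0],"claw":-1},{"slide":[0.7,-0.15,-0.6],"angular":[0,0,0],"claw":-1},{"slide":[0.9,-0.2,-0.6],"angular":[0,0,0],"claw":-1},{"slide":[0.9,-0.2,-0.6],"angular":[0,0,0],"claw":-1}]' 30 >/dev/null
python3 d.py .444 .098 .06
```

```text
t17.60 pos [ 0.5142 -0.3547 -0.005 ] F [-0.1 -0.6  0.3] grip 0.8 0.0 -> slide [ 0.011 -0.003  0.01 ] ang [ 0.005  0.003 -0.   ]
t18.20 pos [ 0.5128 -0.3555 -0.0061] F [-1.2  1.2  6.6] grip 0.576 30.0 -> slide [-0.323  0.034 -0.864] ang [ 0.002  0.002 -0.003]
t19.10 pos [ 0.4613 -0.123   0.1426] F [ 0.5 -0.3 -0.4] grip 0.576 30.0 -> slide [ 0.884 -0.062  0.331] ang [-0.004 -0.002  0.014]
```

```bash
python3 -m inch '[{"slide":[0.2,-0.03,0],"angular":[0,0,0],"claw":-1},{"slide":[0.4,-0.05,0],"angular":[0,0,0],"claw":-1},{"slide":[0.56,-0.065,0],"angular":[0,0,0.01],"claw":-1},{"slide":[0.56,-0.065,0],"angular":[0,0,0.01],"claw":-1},{"slide":[0.56,-0.065,0],"angular":[0,0,0.01],"claw":-1},{"slide":[0.56,-0.065,0],"angular":[0,0,0.01],"claw":-1}]' 30 >/dev/null
python3 pin.py; python3 d.py .444 .0945 .06
```

```text
pintop 550 [443.5  97.9  18.7  18.9  89.9] z 0.05420885129826708
block 8526 [443.7  98.   80.   80.   27.1] z 0.02031912607974795
held 7260 [-0.03392334 -0.02343403  0.0054553 ] [0.03526337 0.02917485 0.03997933]
t19.75 pos [0.4467 0.0085 0.1428] F [-0.5 -0.6 -0.2] grip 0.578 30.0 -> slide [ 0.344 -0.014  0.331] ang [-0.001  0.    -0.018]
```

```bash
python3 -m inch '[{"slide":[0.15,-0.007,0],"angular":[0,0,-0.018],"claw":-1},{"slide":[0.25,-0.012,0.1],"angular":[0,0,-0.018],"claw":-1},{"slide":[0.346,-0.014,0.2],"angular":[0,0,-0.018],"claw":-1},{"slide":[0.346,-0.014,0.3],"angular":[0,0,-0.018],"claw":-1},{"slide":[0.346,-0.014,0.33],"angular":[0,0,-0.018],"claw":-1},{"slide":[0.346,-0.014,0.33],"angular":[0,0,-0.018],"claw":-1},{"slide":[0.346,-0.014,0.33],"angular":[0,0,-0.018],"claw":-1}]' 30 >/dev/null; python3 d.py .4436 .095 .0125
python3 -m inch '[{"slide":[0,-0.002,0.01],"angular":[0,0,0],"claw":-1},{"slide":[0,-0.002,0.02],"angular":[0,0,0],"claw":-1},{"slide":[0,-0.002,0.03],"angular":[0,0,0],"claw":-1},{"slide":[0,-0.002,0.04],"angular":[0,0,0],"claw":-1},{"slide":[0,-0.002,0.05],"angular":[0,0,0],"claw":-1},{"slide":[0,-0.002,0.06],"angular":[0,0,0],"claw":-1},{"slide":[0,-0.002,0.06],"angular":[0,0,0],"claw":-1}]' 30 >/dev/null; python3 d.py .444 .095 .0125
```

```text
t20.45 pos [0.4446 0.0956 0.0612] F [ 0.4 -0.1  0.1] grip 0.58 30.0 -> slide [-0.002 -0.004  0.195] ang [ 0.001 -0.     0.001]
t21.15 pos [0.443  0.0963 0.0451] F [ 0.  -0.7 -1.6] grip 0.581 30.0 -> slide [-0.005  0.004  0.13 ] ang [-0.001  0.001  0.005]
```

```bash
python3 -m inch '[{"slide":[-0.003,0.002,0.01],"angular":[0,0,0],"claw":-1},{"slide":[-0.005,0.002,0.02],"angular":[0,0,0],"claw":-1},{"slide":[-0.005,0.002,0.03],"angular":[0,0,0],"claw":-1},{"slide":[-0.005,0.002,0.036],"angular":[0,0,0],"claw":-1},{"slide":[-0.005,0.002,0.036],"angular":[0,0,0],"claw":-1}]' 30 >/dev/null; python3 d.py .444 .095 .0125
```

```text
t21.65 pos [0.4438 0.0954 0.0377] F [-4.6 -1.  13.5] grip 0.58 30.0 -> slide [-0.001  0.001  0.101] ang [-0.002  0.002  0.005]
```

```bash
python3 -m inch '[{"slide":[0,0,0.006],"angular":[0,0,0],"claw":-1},{"slide":[0,0,0.01],"angular":[0,0,0],"claw":-1},{"slide":[0,0,0.01],"angular":[0,0,0],"claw":-1}]' 30 >/dev/null; python3 d.py .4436 .095 .0125
```

```text
t21.95 pos [0.4439 0.0954 0.0373] F [-12.7  -3.5  35.8] grip 0.571 30.0 -> slide [-0.001 -0.001  0.099] ang [-0.004  0.006  0.005]
```

Spool 2 hangs up at 10.6 mm, taking 36 N with no further travel, so it is narrowed and goes in the scrap tray.

```bash
python3 -m inch '[{"slide":[0,0,-0.06],"angular":[0,0,0],"claw":-1},{"slide":[0,0,-0.2],"angular":[0,0,0],"claw":-1},{"slide":[0,0,-0.4],"angular":[0,0,0],"claw":-1},{"slide":[0.05,0.1,-0.5],"angular":[0,0,0],"claw":-1},{"slide":[0.12,0.28,-0.5],"angular":[0,0,0],"claw":-1},{"slide":[0.2,0.46,-0.5],"angular":[0,0,0],"claw":-1},{"slide":[0.28,0.62,-0.5],"angular":[0,0,0],"claw":-1},{"slide":[0.36,0.76,-0.5],"angular":[0,0,0],"claw":-1},{"slide":[0.36,0.76,-0.5],"angular":[0,0,0],"claw":-1},{"slide":[0.36,0.76,-0.5],"angular":[0,0,0],"claw":-1}]' 30 >/dev/null; python3 d.py .634 .185 .004
python3 - <<'E'
from h import *
s=ctrl.get_state(); P=world(ctrl.get_image("wrist"),s); p=P.reshape(-1,3); p=p[~np.isnan(p[:,0])]
q=p[(abs(p[:,2]-.039)<.004)&(p[:,0]>.54)&(p[:,0]<.74)&(p[:,1]<.4)]; print("tray",cv2.minAreaRect((q[:,:2]*1000).astype(np.float32)))
q=p[(abs(p[:,2]-.005)<.004)&(np.hypot(p[:,0]-.644,p[:,1]-.26)<.05)]; print("floor z",np.median(q[:,2]))
E
```

```text
t22.95 pos [0.633  0.1869 0.1575] F [-0.9 -0.7 -0.7] grip 0.582 30.0 -> slide [-0.008  0.006  0.614] ang [-0.006 -0.002  0.008]
tray ((638.4501953125, 240.16156005859375), (210.30477905273438, 150.44769287109375), 84.19861602783203)
floor z 0.004323306320139747
```

```bash
python3 -m inch '[{"slide":[0,0.004,0.2],"angular":[0,0,0],"claw":-1},{"slide":[0,0.004,0.4],"angular":[0,0,0],"claw":-1},{"slide":[0,0.004,0.52],"angular":[0,0,0],"claw":-1},{"slide":[0,0.004,0.58],"angular":[0,0,0],"claw":-1},{"slide":[0,0.004,0.6],"angular":[0,0,0],"claw":-1},{"slide":[0,0.004,0.6],"angular":[0,0,0],"claw":-1},{"slide":[0,0.004,0.6],"angular":[0,0,0],"claw":-1}]' >/dev/null;  python3 d.py .634 .185 .003
python3 -m inch '[{"slide":[0,0,0],"angular":[0,0,0],"claw":0.5},{"slide":[0,0,0],"angular":[0,0,0],"claw":0.5},{"slide":[0,0,0],"angular":[0,0,0],"claw":0.5},{"slide":[0,0,0],"angular":[0,0,0],"claw":0.5},{"slide":[0,0,-0.15],"angular":[0,0,0],"claw":0.5},{"slide":[0,0,-0.35],"angular":[0,0,0],"claw":0.5},{"slide":[0,0,-0.55],"angular":[0,0,0],"claw":0.5},{"slide":[0,0,-0.72],"angular":[0,0,0],"claw":0.5},{"slide":[0,0,-0.72],"angular":[0,0,0],"claw":0.6}]' >/dev/null
python3 w.py .022 .04 .634 .187 .035; python3 d.py .54 -.171 .19
```

```text
t23.70 pos [0.636  0.1863 0.0115] F [-0.5  0.3 -0.6] grip 0.575 30.0 -> slide [-0.005 -0.008  0.034] ang [ 0.007 -0.001  0.005]
n 1601 circ 636.9 189.7 r26.1 mid [636.8 190.1  28.5] ext [48.1 49.6  6.9] z med 0.0302
t24.65 pos [0.6363 0.1872 0.193 ] F [-0.5  0.2 -0.8] grip 0.783 0.0 -> slide [-1.432 -0.389  0.007] ang [ 0.012 -0.003  0.005]
```

```bash
python3 -m inch '[{"slide":[-0.1,-0.1,0],"angular":[0,0,0],"claw":0.6},{"slide":[-0.2,-0.25,0],"angular":[0,0,0],"claw":0.6},{"slide":[-0.35,-0.38,0],"angular":[0,0,0],"claw":0.6},{"slide":[-0.55,-0.38,0],"angular":[0,0,0],"claw":0.6},{"slide":[-0.75,-0.38,0],"angular":[0,0,0],"claw":0.6},{"slide":[-0.9,-0.38,0],"angular":[0,0,0],"claw":0.6}]' >/dev/null
python3 -m inch '[{"slide":[-0.2,0,0],"angular":[0,0,0],"claw":0.6},{"slide":[-0.4,0,0.05],"angular":[0,0,0],"claw":0.6},{"slide":[-0.53,0,0.1],"angular":[0,0,0],"claw":0.6},{"slide":[-0.53,0,0.1],"angular":[0,0,0],"claw":0.6},{"slide":[-0.53,0,0.1],"angular":[0,0,0],"claw":0.6},{"slide":[-0.53,0,0.1],"angular":[0,0,0],"claw":0.6}]' >/dev/null
python3 w.py .022 .035 .539 -.171 .04; python3 d.py .539 -.172 -.0075
```

```text
n 1860 circ 538.4 -170.3 r26.0 mid [ 538.3 -170.2   26. ] ext [48.8 49.2  4.1] z med 0.0262
t25.90 pos [ 0.5407 -0.1699  0.1639] F [ 0.2  0.5 -0.6] grip 0.799 0.0 -> slide [-0.009 -0.007  0.686] ang [-0.    -0.001  0.01 ]
```

```bash
python3 -m inch '[{"slide":[-0.002,-0.008,0.2],"angular":[0,0,0],"claw":0.6},{"slide":[-0.002,-0.008,0.4],"angular":[0,0,0],"claw":0.6},{"slide":[-0.002,-0.008,0.55],"angular":[0,0,0],"claw":0.6},{"slide":[-0.002,-0.008,0.64],"angular":[0,0,0],"claw":0.6},{"slide":[-0.002,-0.008,0.68],"angular":[0,0,0],"claw":0.6},{"slide":[-0.002,-0.008,0.68],"angular":[0,0,0],"claw":0.6},{"slide":[-0.002,-0.008,0.68],"angular":[0,0,0],"claw":0.6}]' 30 >/dev/null
python3 d.py .5385 -.1705 -.0075
```

```text
t26.60 pos [ 0.5398 -0.172  -0.0045] F [-0.1 -1.8 -0.9] grip 0.798 0.0 -> slide [ 0.006 -0.005  0.012] ang [0.004 0.001 0.007]
```

```bash
python3 -m inch '[{"slide":[0.004,-0.003,0.006],"angular":[0,0,0],"claw":0.3},{"slide":[0.004,-0.003,0.006],"angular":[0,0,0],"claw":-1},{"slide":[0.004,-0.003,0.006],"angular":[0,0,0],"claw":-1},{"slide":[0.004,-0.003,0.006],"angular":[0,0,0],"claw":-1},{"slide":[0.004,-0.003,0.006],"angular":[0,0,0],"claw":-1},{"slide":[0.004,-0.003,0.006],"angular":[0,0,0],"claw":-1}]' 30 >/dev/null
python3 d.py .5385 -.1705 .14
python3 -m inch '[{"slide":[0,0,-0.1],"angular":[0,0,0],"claw":-1},{"slide":[0,0,-0.3],"angular":[0,0,0],"claw":-1},{"slide":[0,0,-0.5],"angular":[0,0,0],"claw":-1},{"slide":[0.1,-0.08,-0.6],"angular":[0,0,0],"claw":-1},{"slide":[0.27,-0.16,-0.6],"angular":[0,0,0],"claw":-1},{"slide":[0.44,-0.25,-0.6],"angular":[0,0,0],"claw":-1},{"slide":[0.6,-0.34,-0.6],"angular":[0,0,0],"claw":-1},{"slide":[0.74,-0.38,-0.6],"angular":[0,0,0],"claw":-1},{"slide":[0.74,-0.38,-0.6],"angular":[0,0,0],"claw":-1},{"slide":[0.74,-0.38,-0.6],"angular":[0,0,0],"claw":-1}]' 30 >/dev/null
python3 -m inch '[{"slide":[0,0,0],"angular":[0,0,0],"claw":-1},{"slide":[0,0,0],"angular":[0,0,0],"claw":-1}]' >/dev/null
python3 pin.py; python3 d.py .444 .0975 .06
```

```text
t27.20 pos [ 0.5382 -0.1717 -0.0067] F [-0.9  0.7  5.6] grip 0.593 30.0 -> slide [ 0.004  0.002 -0.587] ang [0.001 0.001 0.005]
pintop 547 [443.6  97.8  19.1  19.1  71.1] z 0.05412578500843446
block 8475 [443.7  97.9  79.9  80.   27.2] z 0.02028826304136394
held 7219 [-0.03495434 -0.0250873   0.00590284] [0.03555672 0.02719273 0.03999583]
t28.45 pos [0.4424 0.0124 0.1424] F [-0.2 -0.3 -1.3] grip 0.592 30.0 -> slide [0.34  0.007 0.33 ] ang [-0.001 -0.002  0.002]
```

```bash
python3 -m inch '[{"slide":[0.15,0.003,0],"angular":[0,0,0],"claw":-1},{"slide":[0.25,0.005,0.1],"angular":[0,0,0],"claw":-1},{"slide":[0.338,0.005,0.2],"angular":[0,0,0],"claw":-1},{"slide":[0.338,0.005,0.3],"angular":[0,0,0],"claw":-1},{"slide":[0.338,0.005,0.33],"angular":[0,0,0],"claw":-1},{"slide":[0.338,0.005,0.33],"angular":[0,0,0],"claw":-1},{"slide":[0.338,0.005,0.33],"angular":[0,0,0],"claw":-1}]' 30 >/dev/null; python3 d.py .4436 .097 .0445
python3 -m inch '[{"slide":[0,0,0.01],"angular":[0,0,0],"claw":-1},{"slide":[0,0,0.02],"angular":[0,0,0],"claw":-1},{"slide":[0,0,0.03],"angular":[0,0,0],"claw":-1},{"slide":[0,0,0.04],"angular":[0,0,0],"claw":-1},{"slide":[0,0,0.05],"angular":[0,0,0],"claw":-1},{"slide":[0,0,0.06],"angular":[0,0,0],"claw":-1},{"slide":[0,0,0.06],"angular":[0,0,0],"claw":-1}]' 30 >/dev/null; python3 d.py .4436 .097 .036
```

```text
t29.15 pos [0.4441 0.0973 0.0607] F [ 0.2 -0.3 -0.4] grip 0.588 30.0 -> slide [-0.001 -0.002  0.065] ang [ 0.001 -0.001  0.002]
t29.85 pos [0.4429 0.0979 0.0446] F [-0.6 -0.3 -0.7] grip 0.588 30.0 -> slide [-0.003  0.003  0.035] ang [-0.001 -0.     0.006]
```

```bash
python3 -m inch '[{"slide":[-0.002,0.002,0.01],"angular":[0,0,0],"claw":-1},{"slide":[-0.003,0.002,0.02],"angular":[0,0,0],"claw":-1},{"slide":[-0.003,0.002,0.03],"angular":[0,0,0],"claw":-1},{"slide":[-0.003,0.002,0.036],"angular":[0,0,0],"claw":-1},{"slide":[-0.003,0.002,0.036],"angular":[0,0,0],"claw":-1}]' 30 >/dev/null; python3 d.py .4436 .097 .0133
```

```text
t30.35 pos [0.4435 0.0971 0.0358] F [-0.2 -0.1 -0.9] grip 0.592 30.0 -> slide [-0.    0.    0.09] ang [-0.001 -0.     0.005]
```

```bash
python3 -m inch '[{"slide":[0,0,0.008],"angular":[0,0,0],"claw":-1},{"slide":[0,0,0.014],"angular":[0,0,0],"claw":-1},{"slide":[0,0,0.014],"angular":[0,0,0],"claw":-1}]' 30 >/dev/null; python3 d.py .4436 .097 .0133
```

```text
t30.65 pos [0.4436 0.097  0.0323] F [ 0.3  0.2 -1.4] grip 0.595 30.0 -> slide [-0.     0.     0.076] ang [-0.001  0.     0.005]
```

Spool 3 is past the hang-up height with no force, so I keep going down.

```bash
python3 -m inch '[{"slide":[0,0,0.02],"angular":[0,0,0],"claw":-1},{"slide":[0,0,0.04],"angular":[0,0,0],"claw":-1},{"slide":[0,0,0.06],"angular":[0,0,0],"claw":-1},{"slide":[0,0,0.07],"angular":[0,0,0],"claw":-1},{"slide":[0,0,0.078],"angular":[0,0,0],"claw":-1},{"slide":[0,0,0.084],"angular":[0,0,0],"claw":-1},{"slide":[0,0,0.084],"angular":[0,0,0],"claw":-1}]' 30 >/dev/null; python3 d.py .4436 .097 .0133
python3 -m inch '[{"slide":[0,0,0.004],"angular":[0,0,0],"claw":-1},{"slide":[0,0,0.006],"angular":[0,0,0],"claw":-1},{"slide":[0,0,0.006],"angular":[0,0,0],"claw":-1}]' 30 >/dev/null; python3 d.py .4436 .097 .2
```

```text
t31.35 pos [0.4434 0.0971 0.0131] F [-9.2 -2.4 21.8] grip 0.591 30.0 -> slide [-0.     0.001 -0.001] ang [-0.004  0.004  0.005]
t31.65 pos [0.4434 0.0971 0.0129] F [-13.7  -2.2  35.8] grip 0.589 30.0 -> slide [-0.003 -0.002 -0.748] ang [-0.006  0.007  0.005]
```

Spool 3 bottomed on the block at 36 N, so it is sound and goes on the spindle.

```bash
python3 -m inch '[{"slide":[0,0,-0.06],"angular":[0,0,0],"claw":-1},{"slide":[0,0,-0.25],"angular":[0,0,0],"claw":-1},{"slide":[0,0,-0.45],"angular":[0,0,0],"claw":-1},{"slide":[0,0,-0.6],"angular":[0,0,0],"claw":-1},{"slide":[0.15,0.02,-0.65],"angular":[0,0,0],"claw":-1},{"slide":[0.35,0.05,-0.65],"angular":[0,0,0],"claw":-1},{"slide":[0.55,0.08,-0.65],"angular":[0,0,0],"claw":-1},{"slide":[0.75,0.1,-0.65],"angular":[0,0,0],"claw":-1},{"slide":[0.87,0.1,-0.65],"angular":[0,0,0],"claw":-1},{"slide":[0.87,0.1,-0.65],"angular":[0,0,0],"claw":-1}]' 30 >/dev/null
python3 -m inch '[{"slide":[0,0,0],"angular":[0,0,0],"claw":-1},{"slide":[0,0,0],"angular":[0,0,0],"claw":-1}]' >/dev/null; python3 d.py .469 .3155 .043
```

```text
t32.85 pos [0.4687 0.3132 0.1721] F [ 0.4 -0.5 -0.5] grip 0.589 30.0 -> slide [0.01  0.001 0.517] ang [-0.     0.003  0.002]
```

```bash
python3 -m inch '[{"slide":[0.009,0.002,0.15],"angular":[0,0,0],"claw":-1},{"slide":[0.009,0.002,0.25],"angular":[0,0,0],"claw":-1},{"slide":[0.009,0.002,0.3],"angular":[0,0,0],"claw":-1},{"slide":[0.009,0.002,0.36],"angular":[0,0,0],"claw":-1},{"slide":[0.009,0.002,0.42],"angular":[0,0,0],"claw":-1},{"slide":[0.009,0.002,0.47],"angular":[0,0,0],"claw":-1},{"slide":[0.009,0.002,0.51],"angular":[0,0,0],"claw":-1},{"slide":[0.009,0.002,0.51],"angular":[0,0,0],"claw":-1}]' 30 >/dev/null; python3 d.py .469 .3155 .041
python3 -m inch '[{"slide":[0,0,0],"angular":[0,0,0],"claw":0.5},{"slide":[0,0,0],"angular":[0,0,0],"claw":0.5},{"slide":[0,0,0],"angular":[0,0,0],"claw":0.5},{"slide":[0,0,0],"angular":[0,0,0],"claw":0.5},{"slide":[0,0,-0.15],"angular":[0,0,0],"claw":0.5},{"slide":[0,0,-0.35],"angular":[0,0,0],"claw":0.5},{"slide":[0,0,-0.55],"angular":[0,0,0],"claw":0.5},{"slide":[-0.2,0,-0.6],"angular":[0,0,0],"claw":0.5},{"slide":[-0.35,0,-0.6],"angular":[0,0,0],"claw":0.6},{"slide":[-0.35,0,-0.6],"angular":[0,0,0],"claw":0.6}]' 30 >/dev/null
python3 w.py .055 .085 .469 .316 .035 
python3 -m inch '[{"slide":[-0.2,0.05,0],"angular":[0,0,0],"claw":0.6},{"slide":[-0.4,0.08,0],"angular":[0,0,0],"claw":0.6},{"slide":[-0.6,0.12,0],"angular":[0,0,0],"claw":0.6},{"slide":[-0.8,0.15,0],"angular":[0,0,0],"claw":0.6},{"slide":[-0.96,0.16,0],"angular":[0,0,0.01],"claw":0.6},{"slide":[-0.96,0.16,0],"angular":[0,0,0.01],"claw":0.6},{"slide":[-0.96,0.16,0],"angular":[0,0,0.01],"claw":0.6},{"slide":[-0.96,0.16,0],"angular":[0,0,0.01],"claw":0.6}]' >/dev/null
python3 w.py .022 .035 .508 -.0215 .06; python3 d.py .508 -.0215 -.0075
```

```text
t33.65 pos [0.468  0.3163 0.0437] F [-0.6 -0.9 -0.8] grip 0.589 30.0 -> slide [-0.003  0.004  0.011] ang [-0.004  0.002  0.005]
n 2655 circ 469.1 318.6 r26.0 mid [468.9 318.5  67.3] ext [48.6 49.  13.5] z med 0.0723
n 1519 circ 506.5 -19.9 r26.1 mid [506.8 -19.7  25.8] ext [48.7 48.9  4.1] z med 0.0263
t35.55 pos [ 0.5095 -0.0078  0.1952] F [0.1 0.4 0.4] grip 0.801 0.0 -> slide [-0.055 -0.006  0.811] ang [ 0.    -0.001  0.003]
```

```bash
python3 -m inch '[{"slide":[-0.049,-0.011,0.15],"angular":[0,0,0],"claw":0.6},{"slide":[-0.049,-0.011,0.3],"angular":[0,0,0],"claw":0.6},{"slide":[-0.049,-0.011,0.3],"angular":[0,0,0],"claw":0.6},{"slide":[-0.049,-0.011,0.3],"angular":[0,0,0],"claw":0.6}]' >/dev/null
python3 w.py .022 .035 .507 -.02 .04; python3 d.py .507 -.02 -.0067
```

```text
n 2440 circ 506.3 -20.1 r26.1 mid [506.4 -19.6  25.7] ext [48.5 49.   4.2] z med 0.0262
t36.00 pos [ 0.5078 -0.0209  0.1216] F [ 0.1  0.4 -0.8] grip 0.799 0.0 -> slide [ 0.003 -0.004  0.513] ang [ 0.004 -0.001  0.   ]
```

```bash
python3 -m inch '[{"slide":[0.003,-0.005,0.2],"angular":[0,0,0],"claw":0.6},{"slide":[0.003,-0.005,0.36],"angular":[0,0,0],"claw":0.6},{"slide":[0.003,-0.005,0.45],"angular":[0,0,0],"claw":0.6},{"slide":[0.003,-0.005,0.5],"angular":[0,0,0],"claw":0.6},{"slide":[0.003,-0.005,0.512],"angular":[0,0,0],"claw":0.6},{"slide":[0.003,-0.005,0.512],"angular":[0,0,0],"claw":0.6},{"slide":[0.003,-0.005,0.512],"angular":[0,0,0],"claw":0.6}]' 30 >/dev/null
python3 d.py .5063 -.02 -.0067
```

```text
t36.70 pos [ 0.5072 -0.022  -0.0062] F [ 0.1 -0.   0.5] grip 0.803 0.0 -> slide [ 0.008 -0.004  0.002] ang [ 0.006  0.001 -0.005]
```

```bash
python3 -m inch '[{"slide":[0.008,-0.003,0],"angular":[0,0,0],"claw":0.3},{"slide":[0.008,-0.003,0],"angular":[0,0,0],"claw":-1},{"slide":[0.008,-0.003,0],"angular":[0,0,0],"claw":-1},{"slide":[0.008,-0.003,0],"angular":[0,0,0],"claw":-1},{"slide":[0.008,-0.003,0],"angular":[0,0,0],"claw":-1},{"slide":[0.008,-0.003,0],"angular":[0,0,0],"claw":-1}]' 30 >/dev/null
python3 d.py .5065 -.02 .14
python3 -m inch '[{"slide":[0,0,-0.1],"angular":[0,0,0],"claw":-1},{"slide":[0,0,-0.3],"angular":[0,0,0],"claw":-1},{"slide":[0,0,-0.5],"angular":[0,0,0],"claw":-1},{"slide":[0.05,-0.1,-0.6],"angular":[0,0,0],"claw":-1},{"slide":[0.13,-0.25,-0.6],"angular":[0,0,0],"claw":-1},{"slide":[0.13,-0.25,-0.6],"angular":[0,0,0],"claw":-1},{"slide":[0.13,-0.25,-0.6],"angular":[0,0,0],"claw":-1},{"slide":[0.13,-0.25,-0.6],"angular":[0,0,0],"claw":-1}]' 30 >/dev/null
python3 pin.py; python3 d.py .4436 .0975 .06
```

```text
t37.30 pos [ 0.5051 -0.0201 -0.0075] F [-0.8 -1.   4.5] grip 0.591 30.0 -> slide [ 0.     0.006 -0.59 ] ang [ 0.001  0.001 -0.005]
pintop 550 [443.7  97.8  19.3  18.7  43.8] z 0.054199219165981555
block 8528 [443.7  97.9  80.   79.9  27.2] z 0.020291869052916356
held 7340 [-0.03438417 -0.02616408  0.00702428] [0.03564976 0.026159   0.03999682]
t38.15 pos [0.4428 0.0121 0.142 ] F [-0.8  0.1 -0.9] grip 0.596 30.0 -> slide [0.341 0.002 0.328] ang [ 0.001 -0.    -0.006]
```

Held offset is 0 and the spool bottom is at TCP + 7.5 mm. Next is spool 4 onto the pin.

```bash
python3 -m inch '[{"slide":[0.15,0.002,0],"angular":[0,0,0],"claw":-1},{"slide":[0.25,0.003,0.1],"angular":[0,0,0],"claw":-1},{"slide":[0.342,0.004,0.2],"angular":[0,0,0],"claw":-1},{"slide":[0.342,0.004,0.3],"angular":[0,0,0],"claw":-1},{"slide":[0.342,0.004,0.33],"angular":[0,0,0],"claw":-1},{"slide":[0.342,0.004,0.33],"angular":[0,0,0],"claw":-1},{"slide":[0.342,0.004,0.33],"angular":[0,0,0],"claw":-1}]' 30 >/dev/null; python3 d.py .4436 .0978 .0445
python3 -m inch '[{"slide":[0,0,0.01],"angular":[0,0,0],"claw":-1},{"slide":[0,0,0.02],"angular":[0,0,0],"claw":-1},{"slide":[0,0,0.03],"angular":[0,0,0],"claw":-1},{"slide":[0,0,0.04],"angular":[0,0,0],"claw":-1},{"slide":[0,0,0.05],"angular":[0,0,0],"claw":-1},{"slide":[0,0,0.06],"angular":[0,0,0],"claw":-1},{"slide":[0,0,0.06],"angular":[0,0,0],"claw":-1}]' 30 >/dev/null; python3 d.py .4436 .0978 .036
```

```text
t38.85 pos [0.4445 0.0982 0.0602] F [-0.1  0.   0.1] grip 0.596 30.0 -> slide [-0.002 -0.003  0.063] ang [ 0.001 -0.003 -0.007]
t39.55 pos [0.4432 0.0982 0.0442] F [-0.3  0.8 -0.6] grip 0.594 30.0 -> slide [-0.002  0.001  0.033] ang [-0.001 -0.    -0.004]
```

```bash
python3 -m inch '[{"slide":[0,0,0.01],"angular":[0,0,0],"claw":-1},{"slide":[0,0,0.02],"angular":[0,0,0],"claw":-1},{"slide":[0,0,0.03],"angular":[0,0,0],"claw":-1},{"slide":[0,0,0.036],"angular":[0,0,0],"claw":-1},{"slide":[0,0,0.036],"angular":[0,0,0],"claw":-1}]' 30 >/dev/null; python3 d.py .4436 .0978 .0125
```

```text
t40.05 pos [0.4433 0.0982 0.0353] F [ 0.1  0.4 -0.4] grip 0.595 30.0 -> slide [-0.002  0.001  0.091] ang [-0.001 -0.    -0.005]
```

```bash
python3 -m inch '[{"slide":[0,0,0.008],"angular":[0,0,0],"claw":-1},{"slide":[0,0,0.016],"angular":[0,0,0],"claw":-1},{"slide":[0,0,0.016],"angular":[0,0,0],"claw":-1}]' 30 >/dev/null; python3 d.py .4436 .0978 .0125
```

```text
t40.35 pos [0.4434 0.0981 0.0313] F [-0.1  0.2 -0.8] grip 0.594 30.0 -> slide [-0.001  0.001  0.075] ang [-0.001  0.    -0.005]
```

```bash
python3 -m inch '[{"slide":[0,0,0.02],"angular":[0,0,0],"claw":-1},{"slide":[0,0,0.04],"angular":[0,0,0],"claw":-1},{"slide":[0,0,0.06],"angular":[0,0,0],"claw":-1},{"slide":[0,0,0.07],"angular":[0,0,0],"claw":-1},{"slide":[0,0,0.078],"angular":[0,0,0],"claw":-1},{"slide":[0,0,0.082],"angular":[0,0,0],"claw":-1},{"slide":[0,0,0.082],"angular":[0,0,0],"claw":-1}]' 30 >/dev/null; python3 d.py .4436 .0978 .0125
python3 -m inch '[{"slide":[0,0,0.004],"angular":[0,0,0],"claw":-1},{"slide":[0,0,0.008],"angular":[0,0,0],"claw":-1},{"slide":[0,0,0.008],"angular":[0,0,0],"claw":-1}]' 30 >/dev/null; python3 d.py .4436 .097 .2
```

```text
t41.05 pos [0.4432 0.0982 0.0123] F [-7.6 -3.  19.4] grip 0.596 30.0 -> slide [-0.002  0.002 -0.001] ang [-0.004  0.004 -0.004]
t41.35 pos [0.4432 0.0982 0.0117] F [-12.8  -4.   36.3] grip 0.592 30.0 -> slide [-0.008 -0.001 -0.753] ang [-0.006  0.007 -0.004]
```

Spool 4 also went fully home at 36 N, so it is sound and goes on the spindle third.

```bash
python3 -m inch '[{"slide":[0,0,-0.06],"angular":[0,0,0],"claw":-1},{"slide":[0,0,-0.25],"angular":[0,0,0],"claw":-1},{"slide":[0,0,-0.45],"angular":[0,0,0],"claw":-1},{"slide":[0,0,-0.6],"angular":[0,0,0],"claw":-1},{"slide":[0.15,0.02,-0.65],"angular":[0,0,0],"claw":-1},{"slide":[0.35,0.05,-0.65],"angular":[0,0,0],"claw":-1},{"slide":[0.55,0.08,-0.65],"angular":[0,0,0],"claw":-1},{"slide":[0.75,0.1,-0.65],"angular":[0,0,0],"claw":-1},{"slide":[0.87,0.1,-0.65],"angular":[0,0,0],"claw":-1},{"slide":[0.87,0.1,-0.65],"angular":[0,0,0],"claw":-1}]' 30 >/dev/null
python3 -m inch '[{"slide":[0,0,0],"angular":[0,0,0],"claw":-1},{"slide":[0,0,0],"angular":[0,0,0],"claw":-1}]' >/dev/null; python3 d.py .469 .3165 .068
```

```text
t42.55 pos [0.4694 0.3147 0.1712] F [-0.  -0.6 -1.3] grip 0.597 30.0 -> slide [ 0.008 -0.002  0.413] ang [-0.     0.002 -0.006]
```

```bash
python3 -m inch '[{"slide":[0.007,0,0.15],"angular":[0,0,0],"claw":-1},{"slide":[0.007,0,0.25],"angular":[0,0,0],"claw":-1},{"slide":[0.007,0,0.3],"angular":[0,0,0],"claw":-1},{"slide":[0.007,0,0.35],"angular":[0,0,0],"claw":-1},{"slide":[0.007,0,0.39],"angular":[0,0,0],"claw":-1},{"slide":[0.007,0,0.41],"angular":[0,0,0],"claw":-1},{"slide":[0.007,0,0.41],"angular":[0,0,0],"claw":-1}]' 30 >/dev/null; python3 d.py .469 .3165 .0645
python3 -m inch '[{"slide":[0,0,0],"angular":[0,0,0],"claw":0.5},{"slide":[0,0,0],"angular":[0,0,0],"claw":0.5},{"slide":[0,0,0],"angular":[0,0,0],"claw":0.5},{"slide":[0,0,0],"angular":[0,0,0],"claw":0.5},{"slide":[0,0,-0.15],"angular":[0,0,0],"claw":0.5},{"slide":[0,0,-0.35],"angular":[0,0,0],"claw":0.5},{"slide":[0,0,-0.55],"angular":[0,0,0],"claw":0.5},{"slide":[-0.2,0,-0.6],"angular":[0,0,0],"claw":0.5},{"slide":[-0.35,0,-0.6],"angular":[0,0,0],"claw":0.5},{"slide":[-0.35,0,-0.6],"angular":[0,0,0],"claw":0.5}]' 30 >/dev/null
python3 -m inch '[{"slide":[0,0,0],"angular":[0,0,0],"claw":-1},{"slide":[0,0,0],"angular":[0,0,0],"claw":-1}]' >/dev/null
python3 w.py .09 .101 .469 .316 .035 w5.png; python3 - <<'E'
from h import *
np.set_printoptions(precision=4,suppress=True)
s=ctrl.get_state(); P=world(ctrl.get_image("wrist"),s); p=P.reshape(-1,3); p=p[~np.isnan(p[:,0])]
q=p[(abs(p[:,2]-.117)<.009)&(np.hypot(p[:,0]-.44,p[:,1]-.395)<.035)]; print("knob",len(q),q.min(0),q.max(0))
q=p[(abs(p[:,2]-.02)<.003)&(p[:,0]>.38)&(p[:,0]<.56)&(p[:,1]>.22)&(p[:,1]<.47)]; print("plate",cv2.minAreaRect((q[:,:2]*1000).astype(np.float32)))
c=ctrl.get_image("scene"); 
for r in ctrl.find_in("spool_1","scene"): print(r)
E
python3 d.py .37 .40 .20
```

```text
t43.25 pos [0.4692 0.3172 0.0689] F [-0.1 -0.2 -1.2] grip 0.593 30.0 -> slide [-0.003 -0.001  0.017] ang [-0.     0.    -0.005]
n 2605 circ 470.1 317.9 r26.0 mid [469.9 317.7  98.2] ext [48.8 49.   4.3] z med 0.0983
knob 553 [0.4228 0.3876 0.1114] [0.448  0.4039 0.126 ]
plate ((467.8367919921875, 352.15008544921875), (109.76194763183594, 180.05538940429688), 1.7491036653518677)
{'bbox': [445.8, 187.8, 18.8, 19.5], 'confidence': 0.89}
{'bbox': [431.0, 250.1, 23.3, 22.9], 'confidence': 0.74}
{'bbox': [444.2, 201.4, 18.8, 10.9], 'confidence': 0.73}
{'bbox': [440.8, 209.1, 21.6, 11.9], 'confidence': 0.59}
t44.65 pos [0.4682 0.2316 0.219 ] F [-0.1 -0.6  0.2] grip 0.474 0.0 -> slide [ 0.674 -0.392  0.077] ang [-0.001 -0.001  0.001]
```

View pics/w5.png

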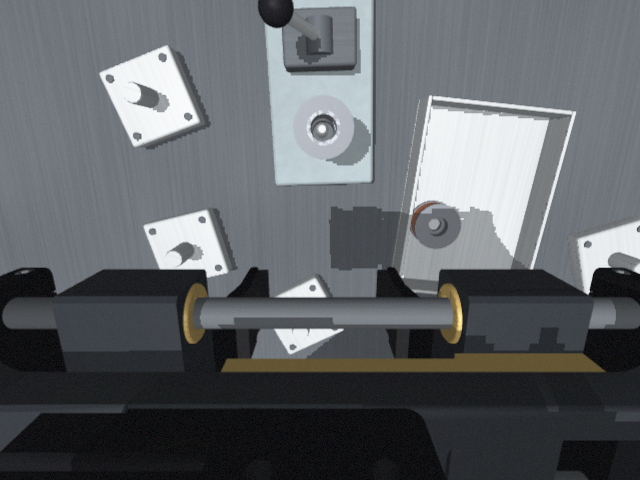

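The picture shows three spools stacked on the spindle at (323,128), top at 0.098, and the scrap spool standing in the tray at (436,225). The brake knob is at (275,8), still leaning to -x. Next I push it over to +x with the closed fingers.

```bash
python3 -m inch '[{"slide":[0.1,-0.15,0],"angular":[0,0,0],"claw":-1},{"slide":[0.25,-0.28,0],"angular":[0,0,0],"claw":-1},{"slide":[0.42,-0.372,0],"angular":[0,0,0],"claw":-1},{"slide":[0.6,-0.372,0],"angular":[0,0,0],"claw":-1},{"slide":[0.682,-0.372,0],"angular":[0,0,0],"claw":-1},{"slide":[0.682,-0.372,0.15],"angular":[0,0,0],"claw":-1},{"slide":[0.682,-0.372,0.35],"angular":[0,0,0],"claw":-1},{"slide":[0.682,-0.372,0.5],"angular":[0,0,0],"claw":-1},{"slide":[0.682,-0.372,0.54],"angular":[0,0,0],"claw":-1},{"slide":[0.682,-0.372,0.54],"angular":[0,0,0],"claw":-1}]' 10 >/dev/null; python3 d.py .39 .402 .0835
python3 -m inch '[{"slide":[0,0.04,0],"angular":[0,0,0],"claw":-1},{"slide":[0,0.08,0],"angular":[0,0,0],"claw":-1},{"slide":[0,0.12,0],"angular":[0,0,0],"claw":-1},{"slide":[0,0.16,0],"angular":[0,0,0],"claw":-1},{"slide":[0,0.2,0],"angular":[0,0,0],"claw":-1},{"slide":[0,0.24,0],"angular":[0,0,0],"claw":-1},{"slide":[0,0.28,0],"angular":[0,0,0],"claw":-1},{"slide":[0,0.32,0],"angular":[0,0,0],"claw":-1},{"slide":[0,0.36,0],"angular":[0,0,0],"claw":-1},{"slide":[0,0.36,0],"angular":[0,0,0],"claw":-1}]' >/dev/null; python3 d.py .482 .402 .0835
```

```text
t45.65 pos [0.375  0.4007 0.0831] F [ 1.1  0.3 -0.8] grip 0.009 0.0 -> slide [ 0.005  0.06  -0.002] ang [-0.005  0.002 -0.001]
t46.65 pos [0.4683 0.3997 0.0836] F [-0.6  0.9 -0. ] grip 0.004 0.0 -> slide [0.01  0.055 0.001] ang [ 0.001  0.    -0.009]
```

```bash
python3 -m inch '[{"slide":[0.008,0.02,0],"angular":[0,0,0],"claw":-1},{"slide":[0.008,0.04,0],"angular":[0,0,0],"claw":-1},{"slide":[0.008,0.048,0],"angular":[0,0,0],"claw":-1},{"slide":[0.008,0.048,0],"angular":[0,0,0],"claw":-1}]' >/dev/null; python3 d.py .482 .402 .0835
python3 -m inch '[{"slide":[0,0.01,0],"angular":[0,0,0],"claw":-1},{"slide":[0,0.02,0],"angular":[0,0,0],"claw":-1},{"slide":[0,0.02,0],"angular":[0,0,0],"claw":-1}]' >/dev/null; python3 d.py .482 .402 .0835
```

```text
t47.05 pos [0.4786 0.4024 0.0839] F [-0.7 -0.4  0.6] grip 0.005 0.0 -> slide [-0.001  0.014  0.002] ang [ 0.     0.    -0.005]
t47.35 pos [0.4821 0.4024 0.0839] F [-4.5 -1.   0.2] grip 0.006 2.1 -> slide [-0.002 -0.     0.002] ang [-0.004  0.001 -0.004]
```

```bash
python3 -m inch '[{"slide":[0,0.006,0],"angular":[0,0,0],"claw":-1},{"slide":[0,0.012,0],"angular":[0,0,0],"claw":-1},{"slide":[0,0.012,0],"angular":[0,0,0],"claw":-1}]' >/dev/null; python3 d.py .482 .402 .0835
python3 - <<'E'
from h import *
for c in ("scene","side"):
    P=world(ctrl.get_image(c)); p=P.reshape(-1,3); p=p[~np.isnan(p[:,0])]
    q=p[(abs(p[:,2]-.115)<.012)&(np.hypot(p[:,0]-.505,p[:,1]-.403)<.025)]; print(c,len(q),q.min(0),q.max(0))
E
```

```text
t47.65 pos [0.4822 0.4025 0.0838] F [-10.3  -2.9   4. ] grip 0.007 5.1 -> slide [-0.002 -0.001  0.001] ang [-0.012  0.005 -0.   ]
scene 138 [0.48218744 0.38769106 0.10300105] [0.52097793 0.4158014  0.126801  ]
side 64 [0.48285805 0.38298776 0.10307368] [0.51810544 0.41284311 0.12659961]
```

The lever is against its stop (10 N with no movement, knob centre at x≈0.506 as predicted). I back off, rise clear and check everything.

```bash
python3 -m inch '[{"slide":[0,-0.06,0],"angular":[0,0,0],"claw":-1},{"slide":[0,-0.2,0],"angular":[0,0,0],"claw":-1},{"slide":[0,-0.3,-0.1],"angular":[0,0,0],"claw":-1},{"slide":[0,-0.3,-0.3],"angular":[0,0,0],"claw":-1},{"slide":[0,-0.3,-0.5],"angular":[0,0,0],"claw":-1},{"slide":[-0.2,-0.2,-0.6],"angular":[0,0,0],"claw":-1},{"slide":[-0.4,0,-0.6],"angular":[0,0,0],"claw":-1},{"slide":[-0.6,0,-0.6],"angular":[0,0,0],"claw":-1},{"slide":[-0.75,0,-0.6],"angular":[0,0,0],"claw":-1},{"slide":[-0.75,0,-0.6],"angular":[0,0,0],"claw":-1}]' >/dev/null
python3 -m inch '[{"slide":[-0.1,0,0],"angular":[0,0,0],"claw":-1},{"slide":[-0.2,0,0],"angular":[0,0,0],"claw":-1},{"slide":[-0.2,0,0],"angular":[0,0,0],"claw":-1}]' 
python3 - <<'E'
from h import *
s=ctrl.get_state(); w=ctrl.get_image("wrist"); im=ctrl.get_image("scene")
a=cv2.cvtColor(im["color"],cv2.COLOR_RGB2BGR)[140:320,300:520]; b=cv2.cvtColor(w["color"],cv2.COLOR_RGB2BGR)[:300]
cv2.imwrite("pics/fin.png",np.hstack([cv2.resize(a,(440,360)),cv2.resize(b[:,160:480],(360,360))]))
P=world(im); p=P.reshape(-1,3); p=p[~np.isnan(p[:,0])]
q=p[(abs(p[:,2]-.115)<.012)&(np.hypot(p[:,0]-.505,p[:,1]-.403)<.03)]; print(len(q),q.min(0),q.max(0))
q=p[(p[:,2]>.093)&(p[:,2]<.101)&(np.hypot(p[:,0]-.47,p[:,1]-.317)<.035)]; print("stack",(q.min(0)+q.max(0))/2,len(q))
for n in ("spray_can","carton","wrench"):
    for r in ctrl.find_in(n,"scene")[:1]: print(n,np.round(r["bbox"]))
E
```

```text
time: 49.05
position: [0.4871, 0.16, 0.2338]
tool_rot: [2.229, 2.207, -0.003]
ft_force: [0.5, -0.6, -0.0]
grip_width: 0.004
grip_force: 0.0
88 [0.49752268 0.38740937 0.10384043] [0.52154692 0.41480428 0.12389963]
stack [0.47101603 0.31781423 0.096702  ] 185
carton [112. 264.  39.  34.]
wrench [228. 334.  23.  68.]
```

View pics/fin.png

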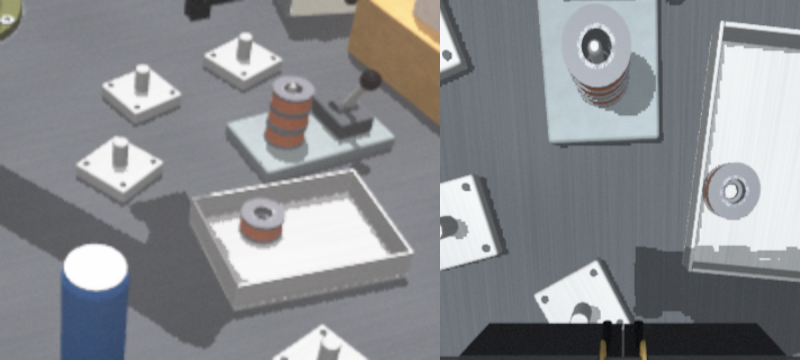

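The left half shows three spools stacked on the spindle at (290,112), the lever over to the far side with its knob at (370,80), and the scrap spool in the tray at (262,220). The can, carton and wrench are where they started.

```bash
python3 -c "
from bench import ctrl
print(ctrl.close_job())"
```

```text
the job is handed in; nothing more can be done
None
```

The job is handed in at about 49 s: four spools were present, the 1st, 3rd and 4th from the right slid home and are on the spindle, the 2nd hung up and is in the scrap tray, and the brake lever is right over against its far stop.

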